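Fill the nut bin

ROBOT

A 6-joint arm with a two-finger parallel gripper is mounted at the origin on a cart in front of the work surface, level with it; the furniture and walls round the work are solid. World frame = base frame: x ahead of the robot, y to its left, z up, the work surface at z = 0. Lengths are in m, angles in rad, forces in N, time in s.
With the tool pointing down it reaches from about 0.3 to 0.825 m from the base axis. Payload 5.4 kg.
Tool frame: the origin (TCP) lies on the centre line of the jaws, within the pads' length; the fingertips stand 22 mm ahead of it and the grasp point (between the pads) lies 3 mm ahead of it; z points along the fingers, x is the direction in which the jaws open and shut, and the axes are right-handed (so a half turn about z gives the same grasp; the last joint's range is limited). The gripper opens to 92 mm and grips with 3 to 60 N. Pads are 20 mm wide; open, the fingers measure 128 mm over their backs; the gripper's body (75 mm by 189 mm) begins 69 mm behind the grasp point.
Start: joints at [1.128, 0.158, 1.597, -0, 1.386, -0.21], TCP at [0.133, 0.559, 0.237] pointing down, gripper open.
Joint ranges: [-2.91, 2.91], [-0.94, 2.29], [0.18, 2.7], [-1.29, 4.43], [0.17, 2.64], [-3, 3]. Speed limits (rad/s): [2.57, 2.57, 3.14, 3.14, 3.14, 3.14].

INTERFACE

Orientations are given as [roll, pitch, yaw] about the fixed x, y, z axes, in that order (R = Rz(yaw) Ry(pitch) Rx(roll)).
In Python, from station import * gives the robot as it stands.
- The arm moves only by the shell command python3 -m creep 'ROWS'. ROWS is JSON, a list of rows, each a list of 5 numbers: the shift along the tool's x, y, z in m, then the turn about the tool's z in degrees, then the finger opening in m, from 0 to 0.0919. A call has 1 to 10 rows; each row shifts and turns the commanded pose from where the row before left it, along the tool's axes as they then stand; what a row does not reach is not made up. A row lasts 1/8 s, in which the tool goes at most 62.5 mm and 10.7 degrees, less where a joint would pass 70% of its speed; a pose out of reach is approached as far as the arm can. A call with a gripper value outside its range is refused whole. The fingers move at their own pace and stop on an object; the grip force is fixed at half the most. Time passes only in rows, so rows that do not move let the fingers close. It gives the time, the measured TCP pose, the force and the opening at its end, in the units of the state.
- read_state(): the state, without advancing time (a new reading comes with each control period).
- camera(name): name is "side" or "top" or "wrist"; returns the picture (480x640x3 uint8, red, green, blue); there is no depth.
- camera_params(name): a dict with "fx", "fy", "cx", "cy" (pixels), "T" (4x4, takes a point from camera to world coordinates). Camera axes: x right, y up, looking along -z (the intrinsics and any distortion apply to the point x, -y, -z); pixel columns grow to the right and rows downward; lengths in m; the calibration is good to about 2 mm. A picture is of the moment at which its call begins: read the wrist's pose just before it. camera_params takes no time and is no camera call; for the wrist camera it gives the pose at the moment of the call.
- hand_in(): hands the job in, once; it reports no verdict.
Trained networks look in the newest picture that a camera, given by its name, has taken for a name from the list of things; names that differ only in an ending like _2 or _b are one class to them, and where a whole thing is asked for, a point or a joint stands for the part that bears it (a point fixed in the world has none). Each returns a list of dicts, best first, with "confidence" (0 to 1); they miss things now and then, are a little off and sometimes report something else, mostly with a low value. They report only what shows in the picture. A call takes as long as a camera call.
- spot_in(name, camera): "xy" ([column, row] in pixels, amid what is visible of it).
- regions_of(name, camera): "region" (480x640 bool, what is visible of it) and "xy" ([column, row] in pixels, amid what is visible of it).
- spot_point(name, camera): "xy" ([column, row] in pixels: a listed point, or the origin of a listed thing).
The state is a dict: "clock": time; "joint_positions": joint angles; "dq": joint speeds; "joint_torque": joint torques, N m; "ee_pos": TCP position; "eef_rot": TCP orientation; "ft_force": force on the tool from outside, world axes, zero at the start; "moment": the same for the moment, N m; "opening": opening from 0.0 (shut) to 1.0 (fully open).
Only numpy, scipy, OpenCV 4.12 (cv2) and the standard library are available. Lean on these libraries where they do the work, as an engineer would, in place of code of your own. Each camera call takes 0.05 s, during which the arm holds its last target. There are 200 camera calls.

TASK

Top up the nut bin: first clear every carton off its lid and lay them on the wooden serving board, next to each other and not stacked, then open the lid and tip all the walnuts from the scoop into the bin. Put the empty scoop back upright on the bare worktop and close the lid fully; leave the spice jar and the tall salt carton standing where they are.

Things in the scene. Friction and masses are not known exactly. Their poses are not given: they have to be found in the camera images.
- bin: open-topped white storage bin, fixed to the worktop, 150 (x) x 340 (y) x 70 mm (z), walls 7 mm; origin at the centre of its underside on the worktop; its z axis points up, its x axis points from the lid's handle side towards the hinge side (yaw varies)
- bin_lid (a joint): hinge of the bin's wooden lid (10 mm thick; its top is 80.5 mm above the worktop when closed): 0 = closed, grows as the lid's handle side is lifted, 1.4 = nearly upright, end stop 1.9. The hinge is stiff: the lid stays at any angle where it is left, and needs about 2 N at the knob either way. The cartons to be cleared lie on the closed lid at the start
- bin_lid_handle (a point): grip point of the lid's round metal knob, which stands up from the lid on a thin neck: head 28 mm in diameter, from 20 to 43 mm above the lid's top face; this point is on its axis, 35 mm above the lid's top face, 120 mm from the hinge axis (measured along the lid) and 30 mm from the front edge; it moves with the lid
- bin_lid_hinge (a point): point on the lid's hinge axis, which runs along the bin's y axis at the far (+x) edge of the bin, at the height of the rim. Wall cabinets hang over the back of the worktop from 0.61 m up, with fronts about 0.60 m ahead of the robot: keep the arm low when the lid is open
- board: flat dark wooden serving board, fixed on the worktop, 280 (x) x 190 (y) x 12 mm (z), no rim; origin at the centre of its underside, z up (yaw varies). Empty at the start
- scoop_grip (a point): point in the middle of the straight bar handle of the metal scoop, 38 mm above the scoop's underside and 125 mm from the cup's axis along the handle. The bar is 14 mm wide and 14 mm high and runs outwards along the scoop's y axis from 60 to 164 mm from the cup's axis; the scoop's z axis points up out of its mouth. The scoop weighs about 0.16 kg and stands on the worktop, flat on its own foot
- scoop_mouth (a point): centre of the scoop's open mouth, at the height of its rim, 45 mm above its underside (same axes as the handle point). The cup is a flared cone: outside radius 38 mm at the foot and 63 mm at the rim, wall 3 mm. Its sides slope 29 degrees outwards, so it must be tipped about 80 degrees to empty
- carton_a_mid (a point): centre (half-way up) of a closed reddish carton, 102 x 53 x 60 mm (its x, y, z axes; z up), 0.12 kg, lying flat on the left part (seen from the robot) of the bin's lid at the start, its long side along the bin's x axis; may be absent
- carton_b_mid (a point): centre (half-way up) of a closed green carton, 107 x 55 x 52 mm (its x, y, z axes; z up), 0.12 kg, lying flat in the middle of the bin's lid at the start, its long side along the bin's y axis, behind the knob; may be absent
- carton_c_mid (a point): centre (half-way up) of a closed reddish carton, 102 x 53 x 60 mm (its x, y, z axes; z up), 0.12 kg, lying flat on the right part (seen from the robot) of the bin's lid at the start, its long side along the bin's x axis; may be absent
- walnut1: centre of a walnut, a rigid nearly round piece 24 mm across, 12 g, lying in the scoop at the start; may be absent
- walnut2: centre of a walnut, a rigid nearly round piece 24 mm across, 12 g, lying in the scoop at the start; may be absent
- walnut3: centre of a walnut, a rigid nearly round piece 24 mm across, 12 g, lying in the scoop at the start; may be absent
- walnut4: centre of a walnut, a rigid nearly round piece 24 mm across, 12 g, lying in the scoop at the start; may be absent
- walnut5: centre of a walnut, a rigid nearly round piece 24 mm across, 12 g, lying in the scoop at the start; may be absent
- walnut6: centre of a walnut, a rigid nearly round piece 24 mm across, 12 g, lying in the scoop at the start; may be absent
- jar_mid (a point): bystander: centre (54 mm up) of a round spice jar, 42 mm across and 108 mm tall, standing on the worktop behind the bin; leave it alone
- salt_mid (a point): bystander: centre (72 mm up) of an upright carton, 46 x 67 x 143 mm, on the worktop; leave it alone

How it is judged:
By the outcome, as a careful person would: the job done as asked, in the order asked, and still so for the second after the job is handed in, with the robot touching nothing.
Of carton_a, carton_b, carton_c only 2 to 3 are there at a start; the rules pass over those that are not, and their reading is None.
Of walnut1, walnut2, walnut3, walnut4, walnut5, walnut6 only 4 to 6 are there at a start; the rules pass over those that are not, and their reading is None.
At some moment in a run one of carton_b, scoop may be knocked a few centimetres aside while the robot is not near it.
It also fails if it takes over 208 s, if anything falls off the work surface, if the arm or the gripper's body presses on something with over 40 N, if the wrist force passes 120 N, or if a joint passes its speed limit or range.

## Working session

There is one attempt and no reset: what is moved stays moved. The work goes in short steps, Python scripts to look and compute and a shell command to move; the robot and the scene stay as the last step left them, time stands still between calls to the robot, and variables do not carry over. Pictures are saved under pics/ and viewed, about 12 in all and at most 16, crops included, and the job is handed in when it is done.

```bash
ls; mkdir -p pics; cat > h.py <<'E'
from station import *
import numpy as np, cv2
from scipy.spatial.transform import Rotation as Ro
def ray(cam,xy,P=None):
    P=P or camera_params(cam); T=np.array(P["T"])
    d=np.array([(xy[0]-P["cx"])/P["fx"],-(xy[1]-P["cy"])/P["fy"],-1.])
    return T[:3,3],T[:3,:3]@d
def at(cam,xy,z,P=None):
    o,d=ray(cam,xy,P); return o+d*(z-o[2])/d[2]
def tri(c1,x1,c2,x2):
    o1,d1=ray(c1,x1);o2,d2=ray(c2,x2)
    A=np.stack([d1,-d2],1);s=np.linalg.lstsq(A,o2-o1,rcond=None)[0]
    p,q=o1+s[0]*d1,o2+s[1]*d2
    return (p+q)/2,np.linalg.norm(p-q)
def proj(cam,p):
    P=camera_params(cam);T=np.linalg.inv(np.array(P["T"]));c=T[:3,:3]@p+T[:3,3]
    return np.array([P["cx"]+P["fx"]*c[0]/-c[2],P["cy"]-P["fy"]*c[1]/-c[2]])
def snap(cam,f,box=None):
    im=camera(cam)[:,:,::-1]
    if box: im=im[box[1]:box[3],box[0]:box[2]]; im=cv2.resize(im,None,fx=2,fy=2)
    cv2.imwrite("pics/"+f,im)
E
python3 - <<'E'
from h import *
a=camera("top");b=camera("side")
cv2.imwrite("pics/1.png",np.vstack([cv2.resize(x[:,:,::-1],(640,480)) for x in(a,)]));cv2.imwrite("pics/2.png",b[:,:,::-1])
for n in ["top","side"]:
    P=camera_params(n);print(n,{k:v for k,v in P.items() if k!="T"},np.round(np.array(P["T"]),3).tolist())
H=dict(bin=0,bin_lid_handle=.1155,bin_lid_hinge=.07,board=0,scoop_grip=.038,scoop_mouth=.045,carton_a_mid=.1105,carton_b_mid=.1065,jar_mid=.054,salt_mid=.072)
for k,z in H.items():
  for c in ["top","side"]:
    for r in spot_point(k,c)[:3]: print(k,c,round(r["confidence"],2),np.round(r["xy"]),np.round(at(c,r["xy"],z),3))
print(read_state())
E
```

```text
pics
top {'fx': 584.0816244823753, 'fy': 584.0816244823753, 'cx': 317.50252431668025, 'cy': 242.12267142375538} [[-0.0, 0.994, -0.112, 0.359], [-1.0, -0.0, 0.002, -0.015], [0.002, 0.112, 0.994, 1.536], [0.0, 0.0, 0.0, 1.0]]
side {'fx': 442.70224630671885, 'fy': 442.70224630671885, 'cx': 323.68219499969445, 'cy': 236.46470815765096} [[0.859, 0.282, -0.426, 0.126], [-0.511, 0.492, -0.705, -0.696], [0.011, 0.823, 0.567, 0.662], [0.0, 0.0, 0.0, 1.0]]
bin top 0.64 [289. 254.] [0.5   0.058 0.   ]
bin top 0.55 [393. 185.] [ 0.686 -0.221  0.   ]
bin side 0.88 [296. 262.] [0.51  0.067 0.   ]
bin side 0.71 [327. 252.] [0.593 0.061 0.   ]
bin_lid_handle top 0.55 [286. 267.] [0.457 0.06  0.115]
bin_lid_handle side 0.6 [277. 230.] [0.459 0.055 0.116]
bin_lid_hinge top 0.56 [285. 221.] [0.578 0.065 0.07 ]
bin_lid_hinge side 0.38 [337. 357.] [ 0.407 -0.28   0.07 ]
board top 0.83 [175. 249.] [0.514 0.359 0.   ]
board side 0.89 [251. 208.] [0.514 0.354 0.   ]
board side 0.21 [295. 263.] [0.505 0.063 0.   ]
scoop_grip top 0.66 [456. 300.] [ 0.378 -0.37   0.038]
scoop_grip top 0.37 [414. 272.] [ 0.449 
[... 724 characters left out ...]
 side 0.91 [427. 282.] [ 0.666 -0.211  0.072]
{'clock': 1.1, 'joint_positions': array([ 1.12792392e+00,  1.58416104e-01,  1.59701506e+00,  2.00866042e-05,
        1.38622051e+00, -2.10088427e-01]), 'dq': array([0.00118347, 0.00020278, 0.00139426, 0.00125472, 0.00137399,
       0.00096138]), 'joint_torque': array([-1.63634593e-05, -3.85590076e+01, -3.22359967e+01,  7.00752181e-02,
        3.11624352e-02, -1.08459375e-05]), 'ee_pos': array([0.13264087, 0.5594627 , 0.23658454]), 'eef_rot': array([-3.14156103e+00,  5.36077169e-05,  1.33800866e+00]), 'ft_force': array([-0.69227588, -0.01454445,  0.53775906]), 'moment': array([ 0.02000815, -0.00731703,  0.03082876]), 'opening': 0.9966802498087788}
```

View pics/1.png

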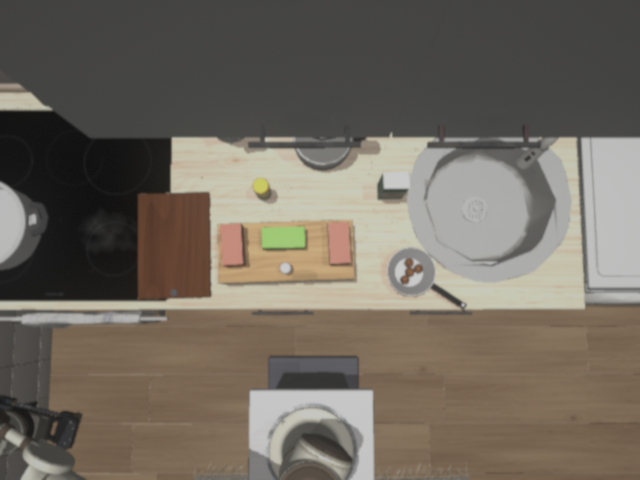

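View pics/2.png

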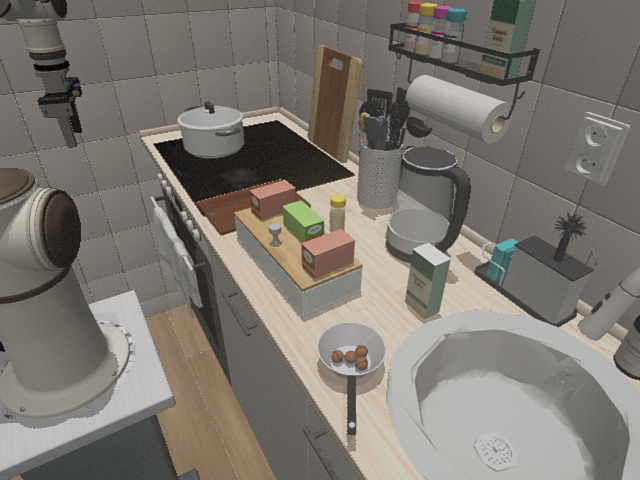

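The pictures show all three cartons on the lid: a at (232,244), b at (284,238) and c at (340,243). The knob is at (286,268), the board at (174,246) and the scoop at (411,271) with its handle towards (465,305). The salt carton is at (395,184) and the jar at (261,187).

```bash
python3 - <<'E'
from h import *
camera("top")
for k,z in dict(board=.012,bin_lid=.0805,carton_a_mid=.1405,carton_b_mid=.1325,scoop_mouth=.045,salt_mid=.143).items():
  for r in regions_of(k,"top")[:3]:
    ys,xs=np.nonzero(r["region"])
    if len(xs)<20: continue
    W=np.array([at("top",(x,y),z)[:2] for x,y in zip(xs,ys)],dtype=np.float32)
    c,s,a=cv2.minAreaRect(W)
    print(k,round(r["confidence"],2),np.round(r["xy"]),"c",np.round(c,3),"s",np.round(s,3),"ang",round(a,1),"mean",W.mean(0).round(3))
E
```

```text
Traceback (most recent call last):
  File "h.py", line 9, in at
    o,d=ray(cam,xy,P); return o+d*(z-o[2])/d[2]
        ~~~^^^^^^^^^^
  File "h.py", line 5, in ray
    P=P or camera_params(cam); T=np.array(P["T"])
           ~~~~~~~~~~~~~^^^^^
ValueError: time passes only in moves, steps and waits
```

```bash
sed -i 's/^from scipy.*/&\n_C={}\ndef cp(n):\n    if n=="wrist": return camera_params(n)\n    if n not in _C: _C[n]=camera_params(n)\n    return _C[n]/; s/P or camera_params(cam)/P or cp(cam)/; s/P=camera_params(cam);T/P=cp(cam);T/' h.py
cat >> h.py <<'E'
def rects(k,z,cam="top",n=3):
  P=cp(cam)
  for r in regions_of(k,cam)[:n]:
    ys,xs=np.nonzero(r["region"])
    if len(xs)<20: continue
    W=np.array([at(cam,(x,y),z,P)[:2] for x,y in zip(xs,ys)],dtype=np.float32)
    c,s,a=cv2.minAreaRect(W)
    print(k,round(r["confidence"],2),np.round(r["xy"]),"c",np.round(c,3),"s",np.round(s,3),"ang",round(a,1),"mean",W.mean(0).round(3))
E
python3 - <<'E'
from h import *
camera("top")
for k,z in dict(board=.012,bin_lid=.0805,carton_a_mid=.1405,carton_b_mid=.1325,scoop_mouth=.045,salt_mid=.143).items(): rects(k,z)
E
```

```text
board 0.86 [176. 246.] c [0.523 0.36 ] s [0.279 0.191] ang 1.9 mean [0.521 0.36 ]
board 0.58 [289. 261.] c [0.507 0.067] s [0.159 0.355] ang 2.0 mean [0.492 0.062]
board 0.53 [291. 258.] c [0.504 0.066] s [0.167 0.359] ang 1.9 mean [0.49  0.062]
bin_lid 0.66 [287. 260.] c [0.5   0.063] s [0.155 0.344] ang 2.0 mean [0.488 0.059]
bin_lid 0.29 [338. 243.] c [ 0.519 -0.07 ] s [0.108 0.055] ang 3.2 mean [ 0.519 -0.07 ]
carton_a_mid 0.77 [231. 244.] c [0.508 0.186] s [0.107 0.058] ang 5.0 mean [0.508 0.187]
carton_b_mid 0.66 [281. 239.] c [0.527 0.065] s [0.104 0.054] ang 90.0 mean [0.527 0.065]
scoop_mouth 0.71 [415. 276.] c [ 0.442 -0.299] s [0.211 0.123] ang 77.7 mean [ 0.444 -0.267]
salt_mid 0.82 [392. 183.] c [ 0.654 -0.202] s [0.076 0.067] ang 90.0 mean [ 0.654 -0.201]
salt_mid 0.64 [233. 247.] c [0.509 0.187] s [0.104 0.057] ang 4.1 mean [0.508 0.186]
salt_mid 0.21 [287. 258.] c [0.493 0.06 ] s [0.146 0.326] ang 2.0 mean [0.48  0.058]
```

```bash
cat > go.py <<'E'
import sys
from h import *
# usage: go.py yawdeg|- x y z [x y z ...] : tool-frame shifts after first turning to yaw (mod 180)
s=read_state();y=np.degrees(s["eef_rot"][2]);p=np.array(s["ee_pos"])
print("t",round(s["clock"],1),"p",p.round(4),"rpy",np.degrees(s["eef_rot"]).round(1),"op",round(s["opening"]*91.9,1),"F",np.round(s["ft_force"],1),"j6",round(s["joint_positions"][5],2))
if len(sys.argv)>1:
    t=y if sys.argv[1]=="-" else float(sys.argv[1])
    d=(t-y+90)%180-90; y+=d
    print("turn(tool) %.1f"%-d)
    R=Ro.from_euler("z",y,degrees=True)*Ro.from_euler("x",180,degrees=True)
    for q in np.array(sys.argv[2:],float).reshape(-1,3):
        print("shift mm",(R.inv().apply(q-p)*1000).round(1),"len",round(np.linalg.norm(q-p)*1000)); p=q
E
python3 go.py 92 .509 .187 .22 .509 .187 .118; python3 -m creep '[[0,0,0,-7.6,0.075],[0,0,0,-7.6,0.075]]'; python3 go.py 92 .509 .187 .22 .509 .187 .118
```

```text
t 1.6 p [0.1327 0.5595 0.2366] rpy [180.    0.   76.7] op 92.0 F [-0.   0.3  0.4] j6 -0.21
turn(tool) -15.3
shift mm [-385.4  363.1   16.6] len 530
shift mm [  0.  -0. 102.] len 102
clock: 1.8
ee_pos: [0.1327, 0.5595, 0.2366]
eef_rot: [3.142, 0.0, 1.608]
ft_force: [0.2, -0.7, 0.3]
opening: 0.823
t 1.8 p [0.1327 0.5595 0.2366] rpy [180.    0.   92.1] op 75.7 F [ 0.2 -0.7  0.3] j6 -0.48
turn(tool) 0.1
shift mm [-385.4  363.1   16.6] len 530
shift mm [  0.  -0. 102.] len 102
```

```bash
python3 -m creep '[[-0.0385,0.0363,0.0017,0,0.075],[-0.0385,0.0363,0.0017,0,0.075],[-0.0385,0.0363,0.0017,0,0.075],[-0.0385,0.0363,0.0017,0,0.075],[-0.0385,0.0363,0.0017,0,0.075],[-0.0385,0.0363,0.0017,0,0.075],[-0.0385,0.0363,0.0017,0,0.075],[-0.0385,0.0363,0.0017,0,0.075],[-0.0385,0.0363,0.0017,0,0.075],[-0.0385,0.0363,0.0017,0,0.075]]'; python3 - <<'E'
from h import *
P=cp("wrist");snap("wrist","3.png")
rects("carton_a_mid",.1405,"wrist");rects("carton_b_mid",.1325,"wrist")
E
python3 go.py 92 .509 .187 .118
```

```text
clock: 3.05
ee_pos: [0.5091, 0.1851, 0.2197]
eef_rot: [3.141, -0.0, 1.603]
ft_force: [0.4, 0.7, 0.6]
opening: 0.816
carton_a_mid 0.58 [326. 248.] c [0.515 0.186] s [0.104 0.05 ] ang 3.4 mean [0.513 0.185]
carton_b_mid 0.85 [147. 260.] c [0.526 0.07 ] s [0.062 0.117] ang 1.2 mean [0.523 0.066]
t 3.2 p [0.5091 0.1848 0.2194] rpy [-180.     0.    91.7] op 75.5 F [0.4 0.3 0. ] j6 -1.47
turn(tool) -0.3
shift mm [  2.2   0.  101.4] len 101
```

View pics/3.png

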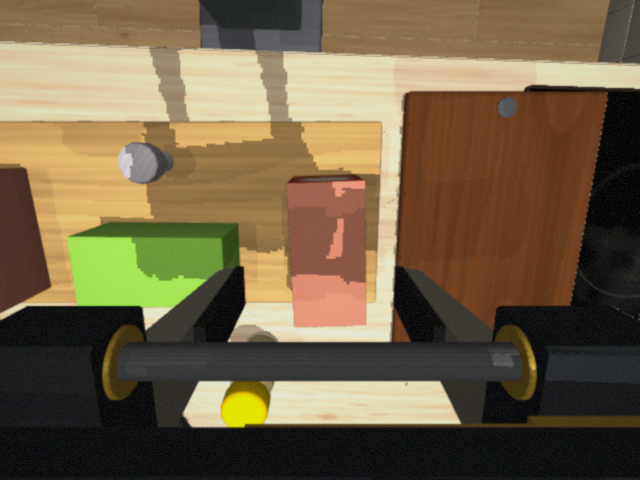

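The wrist view shows carton a at (327,250), centred between the jaws, with b on the left and the board on the right. I'll grip it now.

```bash
python3 -m creep '[[0,0.004,0.034,0,0.075],[0,0,0.034,0,0.075],[0,0,0.033,0,0.075],[0,0,0,0,0.03],[0,0,0,0,0.03],[0,0,0,0,0.03],[0,0,0,0,0.03]]';python3 -m creep '[[0,0,-0.03,0,0.03],[0,0,-0.03,0,0.03],[0,0,0,0,0.03]]'; python3 go.py 92 .560 .411 .178 .560 .411 .052
```

```text
clock: 4.08
ee_pos: [0.513, 0.1871, 0.1205]
eef_rot: [3.139, -0.001, 1.603]
ft_force: [-0.4, 1.8, 4.9]
opening: 0.561
clock: 4.45
ee_pos: [0.5139, 0.1867, 0.1814]
eef_rot: [3.136, -0.0, 1.603]
ft_force: [-1.0, 0.1, -1.1]
opening: 0.56
t 4.5 p [0.5139 0.1867 0.1814] rpy [179.7  -0.   91.9] op 51.5 F [-1.   0.1 -1.1] j6 -1.48
turn(tool) -0.1
shift mm [222.5  53.9   3.4] len 229
shift mm [  0.  -0. 126.] len 126
```

```bash
python3 -m creep '[[0.0445,0.0108,0,0,0.03],[0.0445,0.0108,0,0,0.03],[0.0445,0.0108,0,0,0.03],[0.0445,0.0108,0,0,0.03],[0.0445,0.0108,0,0,0.03],[0,0,0.05,0,0.03],[0,0,0.05,0,0.03],[0,0,0.022,0,0.03],[0,0,0,0,0.03]]'; python3 -m creep '[[0,0,0.004,0,0.03],[0,0,0,0,0.03]]'; python3 go.py -
```

```text
clock: 5.58
ee_pos: [0.558, 0.4102, 0.0548]
eef_rot: [-3.139, 0.001, 1.603]
ft_force: [1.2, 0.0, -0.5]
opening: 0.557
clock: 5.82
ee_pos: [0.5591, 0.4108, 0.0531]
eef_rot: [3.141, -0.0, 1.603]
ft_force: [-0.1, -0.2, -1.3]
opening: 0.563
t 5.8 p [0.5591 0.4108 0.0531] rpy [180.   -0.   91.9] op 51.7 F [-0.1 -0.2 -1.3] j6 -1.14
turn(tool) -0.0
```

```bash
python3 -m creep '[[0,0,0.002,0,0.03],[0,0,0,0,0.03],[0,0,0,0,0.072],[0,0,0,0,0.072],[0,0,-0.05,0,0.072],[0,0,-0.05,0,0.072],[0,0,-0.05,0,0.072]]';python3 - <<'E'
from h import *
camera("top")
rects("carton_a_mid",.1405);rects("carton_b_mid",.1325)
E
python3 go.py 92 .519 -.070 .20  .519 -.070 .118
```

```text
clock: 6.7
ee_pos: [0.5586, 0.4107, 0.2023]
eef_rot: [3.141, -0.0, 1.603]
ft_force: [0.6, 0.9, 0.3]
opening: 0.783
carton_a_mid 0.9 [150. 241.] c [0.535 0.382] s [0.081 0.06 ] ang 1.9 mean [0.524 0.38 ]
carton_b_mid 0.61 [283. 241.] c [0.526 0.067] s [0.104 0.056] ang 90.0 mean [0.526 0.066]
t 6.8 p [0.5607 0.4118 0.2054] rpy [179.6  -0.2  91.9] op 71.6 F [ 0.9  0.2 -0.7] j6 -1.14
turn(tool) -0.1
shift mm [-480.   -58.5    5.4] len 484
shift mm [ 0. -0. 82.] len 82
```

```bash
python3 -m creep '[[-0.048,-0.0063,0,0,0.075],[-0.048,-0.0063,0,0,0.075],[-0.048,-0.0063,0,0,0.075],[-0.048,-0.0063,0,0,0.075],[-0.048,-0.0063,0,0,0.075],[-0.048,-0.0063,0,0,0.075],[-0.048,-0.0063,0,0,0.075],[-0.048,-0.0063,0,0,0.075],[-0.048,-0.0063,0,0,0.075],[-0.046,-0.0063,-0.01,0,0.075]]'; python3 - <<'E'
from h import *
camera("wrist")
rects("carton_c_mid",.1405,"wrist");rects("carton_b_mid",.1325,"wrist")
E
python3 go.py 93 .513 -.068 .119
```

```text
clock: 8.1
ee_pos: [0.5095, -0.0701, 0.2083]
eef_rot: [-3.138, -0.002, 1.603]
ft_force: [0.4, -0.3, -0.1]
opening: 0.817
carton_c_mid 0.71 [318. 258.] c [ 0.516 -0.074] s [0.106 0.051] ang 3.2 mean [ 0.513 -0.074]
carton_c_mid 0.28 [ 88. 143.] c [ 0.451 -0.211] s [0.088 0.096] ang 2.3 mean [ 0.448 -0.21 ]
carton_b_mid 0.98 [510. 273.] c [0.527 0.057] s [0.062 0.121] ang 1.6 mean [0.52  0.057]
t 8.2 p [ 0.5107 -0.0706  0.2097] rpy [-179.9   -0.    91.7] op 74.9 F [ 0.4 -0.7  0. ] j6 -1.97
turn(tool) -1.3
shift mm [ 2.4  2.4 90.7] len 91
```

```bash
python3 -m creep '[[-0.001,0.004,0.03,-1.3,0.075],[0,0,0.03,0,0.075],[0,0,0.029,0,0.075],[0,0,0,0,0.03],[0,0,0,0,0.03],[0,0,0,0,0.03],[0,0,-0.035,0,0.03],[0,0,-0.035,0,0.03],[0,0,0,0,0.03]]'; python3 go.py 92 .564 .313 .20 .564 .313 .053
```

```text
clock: 9.38
ee_pos: [0.5177, -0.0708, 0.1955]
eef_rot: [3.134, 0.003, 1.626]
ft_force: [0.1, -0.4, -1.3]
opening: 0.558
t 9.4 p [ 0.5177 -0.0708  0.1955] rpy [179.6   0.2  93.2] op 51.3 F [ 0.1 -0.4 -1.3] j6 -1.99
turn(tool) 1.2
shift mm [381.9  59.7  -4.5] len 387
shift mm [  0.  -0. 147.] len 147
```

```bash
python3 -m creep '[[0.0485,0.0075,0,1.2,0.03],[0.0485,0.0075,0,0,0.03],[0.0485,0.0075,0,0,0.03],[0.0485,0.0075,0,0,0.03],[0.0485,0.0075,0,0,0.03],[0.0485,0.0075,0,0,0.03],[0.0485,0.0075,0,0,0.03],[0.0425,0.0075,0,0,0.03],[0,0,0,0,0.03],[0,0,0,0,0.03]]'; python3 go.py 92 .564 .313 .055
```

```text
clock: 10.62
ee_pos: [0.5606, 0.3134, 0.1903]
eef_rot: [-3.14, 0.001, 1.605]
ft_force: [0.2, 0.4, -1.4]
opening: 0.561
t 10.6 p [0.5606 0.3134 0.1903] rpy [-1.799e+02  1.000e-01  9.200e+01] op 51.6 F [ 0.2  0.4 -1.4] j6 -1.28
turn(tool) -0.0
shift mm [ -0.5   3.4 135.3] len 135
```

```bash
python3 -m creep '[[0,0.002,0.05,0,0.03],[0,0,0.05,0,0.03],[0,0,0.034,0,0.03],[0,0,0,0,0.03],[0,0,0.0045,0,0.03],[0,0,0,0,0.03],[0,0,0,0,0.03]]'; python3 go.py -;  python3 -m creep '[[0,0,0,0,0.065],[0,0,0,0,0.065],[0,0,-0.05,0,0.065],[0,0,-0.05,0,0.065],[0,0,-0.05,0,0.065]]';python3 - <<'E'
from h import *
camera("wrist");rects("carton_a_mid",.072,"wrist"); snap("wrist","4.png")
camera("top");rects("carton_b_mid",.1325)
E
python3 go.py 2 .525 .061 .20
```

```text
clock: 11.5
ee_pos: [0.5635, 0.314, 0.0538]
eef_rot: [3.141, -0.0, 1.605]
ft_force: [-0.3, -0.4, -1.7]
opening: 0.557
t 11.5 p [0.5635 0.314  0.0538] rpy [179.9  -0.   92. ] op 51.2 F [-0.3 -0.4 -1.7] j6 -1.28
turn(tool) -0.0
clock: 12.12
ee_pos: [0.5631, 0.3141, 0.2049]
eef_rot: [3.141, -0.0, 1.605]
ft_force: [0.6, -0.4, -0.9]
opening: 0.707
carton_a_mid 0.89 [432. 222.] c [0.566 0.409] s [0.107 0.065] ang 2.5 mean [0.56 0.41]
carton_b_mid 0.98 [280. 242.] c [0.526 0.068] s [0.058 0.107] ang 2.9 mean [0.527 0.067]
t 12.4 p [0.5628 0.314  0.2024] rpy [-179.9    0.    92. ] op 64.8 F [-0.7  0.8 -0.2] j6 -1.28
turn(tool) 90.0
shift mm [-46.6 251.5   2.4] len 256
```

View pics/4.png

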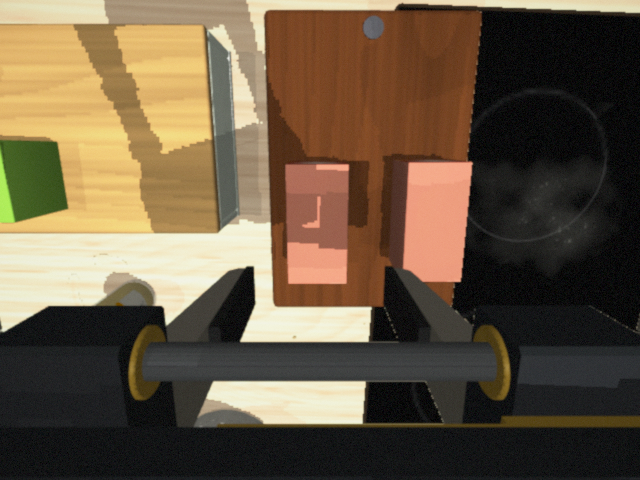

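Both red cartons sit flat on the board, at (318,225) and (432,222). For b I'll grip off-centre at y≈0.096, because the knob sits just in front of it.

```bash
python3 -m creep '[[0,0,0,10,0.07],[0,0,0,10,0.07],[0,0,0,10,0.07],[0,0,0,10,0.07],[0,0,0,10,0.07],[0,0,0,10,0.07],[0,0,0,10,0.07],[0,0,0,10,0.07],[0,0,0,10,0.07]]'; python3 go.py - .526 .096 .20
```

```text
clock: 13.5
ee_pos: [0.5619, 0.3136, 0.2002]
eef_rot: [3.14, 0.005, 0.029]
ft_force: [0.4, -0.4, 0.3]
opening: 0.766
t 13.5 p [0.5619 0.3136 0.2002] rpy [179.9   0.3   1.6] op 70.4 F [ 0.4 -0.4  0.3] j6 0.29
turn(tool) -0.0
shift mm [-4.200e+01  2.165e+02  2.000e-01] len 221
```

```bash
python3 -m creep '[[-0.0105,0.054,0,0,0.07],[-0.0105,0.054,0,0,0.07],[-0.0105,0.054,0,0,0.07],[-0.0105,0.054,0,0,0.07],[0,0,0,0,0.07],[0,0,0,0,0.07]]'; python3 - <<'E'
from h import *
camera("wrist");rects("carton_b_mid",.1325,"wrist")
for r in spot_point("bin_lid_handle","wrist")[:2]: print(r["confidence"],at("wrist",r["xy"],.1155))
E
python3 go.py 2 .526 .096 .116
```

```text
clock: 14.25
ee_pos: [0.5278, 0.0971, 0.2016]
eef_rot: [-3.141, 0.003, 0.034]
ft_force: [-0.1, -0.2, -1.1]
opening: 0.762
carton_b_mid 0.72 [321. 275.] c [0.53  0.083] s [0.052 0.09 ] ang 0.8 mean [0.53  0.085]
0.85 [0.45687993 0.06309568 0.1155    ]
t 14.4 p [0.5283 0.0979 0.2024] rpy [-1.8e+02  1.0e-01  2.1e+00] op 70.1 F [ 0.3 -0.2 -0.1] j6 -0.08
turn(tool) 0.1
shift mm [-2.4  1.8 86.4] len 87
```

```bash
python3 -m creep '[[0,0,0.03,0,0.07],[0,0,0.03,0,0.07],[0,0,0.026,0,0.07],[0,0,0,0,0.03],[0,0,0,0,0.03],[0,0,0,0,0.03],[0,0,-0.035,0,0.03],[0,0,-0.035,0,0.03],[0,0,0,0,0.03],[0,0,0,0,0.03]]'; python3 - <<'E'
from h import *
camera("wrist");rects("carton_b_mid",.1325+.07,"wrist")
E
python3 go.py 2 .425 .387 .185 .425 .387 .05
```

```text
clock: 15.65
ee_pos: [0.5281, 0.0968, 0.1864]
eef_rot: [-3.142, 0.001, 0.034]
ft_force: [-1.5, 0.1, -1.2]
opening: 0.572
carton_b_mid 0.72 [318. 310.] c [0.528 0.09 ] s [0.05  0.083] ang 1.6 mean [0.528 0.096]
t 15.8 p [0.5275 0.0968 0.1854] rpy [-180.     0.2    2. ] op 52.6 F [ 0.5 -0.4 -1.8] j6 -0.08
turn(tool) -0.0
shift mm [ -92.4 -293.6    0.4] len 308
shift mm [  0.  -0. 135.] len 135
```

```bash
python3 -m creep '[[-0.0154,-0.0489,0,0,0.03],[-0.0154,-0.0489,0,0,0.03],[-0.0154,-0.0489,0,0,0.03],[-0.0154,-0.0489,0,0,0.03],[-0.0154,-0.0489,0,0,0.03],[-0.0154,-0.0489,0,0,0.03],[0,0,0.04,0,0.03],[0,0,0.04,0,0.03],[0,0,0.04,0,0.03],[0,0,0.013,0,0.03]]'; python3 -m creep '[[0,0,0,0,0.03],[0,0,0,0,0.03]]';python3 go.py 2 .425 .387 .0475;
```

```text
clock: 17.0
ee_pos: [0.4234, 0.3852, 0.0501]
eef_rot: [3.138, 0.007, 0.034]
ft_force: [-0.1, 0.4, -1.3]
opening: 0.571
clock: 17.25
ee_pos: [0.4274, 0.3875, 0.0558]
eef_rot: [-3.14, -0.003, 0.034]
ft_force: [-0.6, -0.1, -1.1]
opening: 0.574
t 17.2 p [0.4274 0.3875 0.0558] rpy [-1.799e+02 -1.000e-01  2.000e+00] op 52.7 F [-0.6 -0.1 -1.1] j6 0.49
turn(tool) -0.0
shift mm [-2.4  0.4  8.3] len 9
```

```bash
python3 -m creep '[[0,0,0.004,0,0.03],[0,0,0,0,0.03],[0,0,0.001,0,0.03],[0,0,0,0,0.03]]';python3 -m creep '[[0,0,0,0,0.068],[0,0,0,0,0.068],[0,0,-0.05,0,0.068],[0,0,-0.05,0,0.068],[0,0,-0.05,0,0.068]]'; python3 - <<'E'
from h import *
camera("wrist");rects("carton_b_mid",.064,"wrist");rects("carton_a_mid",.072,"wrist")
c=camera("top")
for k in ["bin_lid_handle","scoop_mouth","scoop_grip"]:
  for r in spot_point(k,"top")[:2]: print(k,r["confidence"],at("top",r["xy"],{"b":.1155,"h":.045}.get(k[0],.04)))
E
python3 go.py 92 .458 .061 .20
```

```text
clock: 17.75
ee_pos: [0.4264, 0.387, 0.0495]
eef_rot: [-3.141, -0.0, 0.034]
ft_force: [-0.6, 0.2, 1.1]
opening: 0.57
clock: 18.38
ee_pos: [0.426, 0.3867, 0.2006]
eef_rot: [3.142, 0.0, 0.034]
ft_force: [1.0, -0.0, -0.9]
opening: 0.739
carton_b_mid 0.98 [318. 262.] c [0.433 0.36 ] s [0.052 0.114] ang 1.2 mean [0.432 0.363]
carton_b_mid 0.41 [373. 414.] c [0.493 0.212] s [0.135 0.019] ang 1.4 mean [0.491 0.212]
carton_b_mid 0.16 [387. 227.] c [0.516 0.377] s [0.245 0.165] ang 2.0 mean [0.505 0.396]
carton_a_mid 0.56 [482. 209.] c [0.56  0.414] s [0.119 0.056] ang 1.9 mean [0.56  0.415]
bin_lid_handle 0.58 [0.45442121 0.06032377 0.1155    ]
scoop_mouth 0.85 [ 0.45066356 -0.26148693  0.04      ]
scoop_grip 0.9 [ 0.38960199 -0.36398376  0.04      ]
scoop_grip 0.67 [ 0.4791933  -0.26099147  0.04      ]
t 18.7 p [0.4252 0.3862 0.197 ] rpy [179.9   0.2   2. ] op 68.4 F [-0.4  1.1  0. ] j6 0.49
turn(tool) 90.0
shift mm [326.1 -21.5  -3. ] len 327
```

```bash
python3 -m creep '[[0,0,0,-10,0.07],[0,0,0,-10,0.07],[0,0,0,-10,0.07],[0,0,0,-10,0.07],[0,0,0,-10,0.07],[0,0,0,-10,0.07],[0,0,0,-10,0.07],[0,0,0,-10,0.07],[0,0,0,-10,0.07]]'; python3 go.py - .456 .061 .20
```

```text
clock: 19.85
ee_pos: [0.4253, 0.3863, 0.197]
eef_rot: [-3.138, 0.002, 1.611]
ft_force: [-0.0, -0.4, 0.8]
opening: 0.764
t 19.9 p [0.4253 0.3863 0.197 ] rpy [-1.798e+02  1.000e-01  9.230e+01] op 70.2 F [-0.  -0.4  0.8] j6 -1.08
turn(tool) -0.0
shift mm [-326.2   17.7   -3. ] len 327
```

```bash
python3 -m creep '[[-0.0544,0.003,0,0,0.06],[-0.0544,0.003,0,0,0.06],[-0.0544,0.003,0,0,0.06],[-0.0544,0.003,0,0,0.06],[-0.0544,0.003,0,0,0.06],[-0.0544,0.003,0,0,0.06],[0,0,0,0,0.06],[0,0,0,0,0.06]]'; python3 - <<'E'
from h import *
s=read_state();camera("wrist")
for r in spot_point("bin_lid_handle","wrist")[:2]: print(r["confidence"],r["xy"],at("wrist",r["xy"],.1155))
for r in regions_of("bin_lid_handle","wrist")[:2]: print(r["confidence"],r["xy"],r["region"].sum())
snap("wrist","5.png")
E
python3 go.py 92 .456 .061 .119
```

```text
clock: 20.85
ee_pos: [0.4547, 0.0617, 0.198]
eef_rot: [-3.139, -0.001, 1.605]
ft_force: [-0.1, -0.3, 0.2]
opening: 0.656
0.57 [319.8, 251.7] [0.45568806 0.06316329 0.1155    ]
0.76 [318.0, 252.7] 47579
t 21.1 p [0.4551 0.0625 0.1988] rpy [-180.    -0.    92.1] op 59.7 F [-0.5 -0.8  0.5] j6 -1.74
turn(tool) 0.1
shift mm [-1.5  0.9 79.8] len 80
```

View pics/5.png

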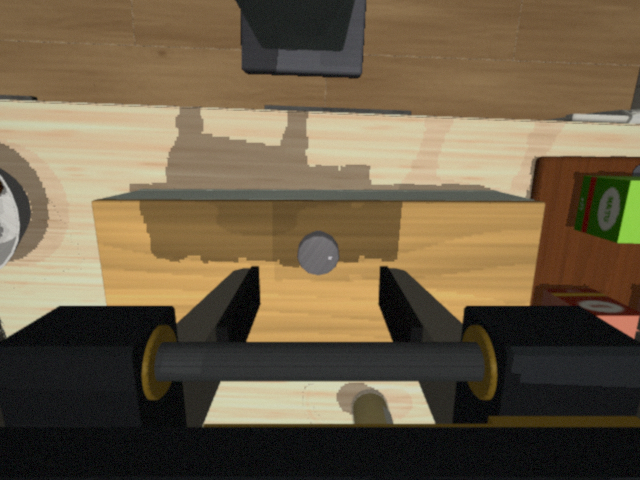

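The knob is at (318,253), centred between the fingers, and the lid is clear. I'll grip it and swing the lid open along its arc.

```bash
python3 -m creep '[[0.0005,0.001,0.03,0,0.06],[0,0,0.03,0,0.06],[0,0,0.02,0,0.06],[0,0,0,0,0.0],[0,0,0,0,0.0],[0,0,0,0,0.0],[0,0,0,0,0.0]]'; python3 go.py -; python3 -m creep '[[0,0.0045,-0.0103,0,0],[0,0.0053,-0.0099,0,0],[0,0.006,-0.0093,0,0],[0,0.0071,-0.0088,0,0],[0,0.0076,-0.0081,0,0],[0,0.0084,-0.0075,0,0],[0,0.0090,-0.0067,0,0],[0,0.0095,-0.0059,0,0],[0,0,0,0,0]]'; python3 go.py - .5338 .064 .194
```

```text
clock: 21.92
ee_pos: [0.4571, 0.0619, 0.1201]
eef_rot: [3.14, -0.0, 1.605]
ft_force: [0.3, 1.3, 2.4]
opening: 0.29
t 21.9 p [0.4571 0.0619 0.1201] rpy [179.9  -0.   92. ] op 26.7 F [0.3 1.3 2.4] j6 -1.73
turn(tool) -0.0
clock: 23.05
ee_pos: [0.515, 0.0638, 0.1872]
eef_rot: [3.139, 0.0, 1.605]
ft_force: [-3.8, 1.1, 5.7]
opening: 0.289
t 23.1 p [0.515  0.0638 0.1872] rpy [179.9   0.   92. ] op 26.6 F [-3.8  1.1  5.7] j6 -1.72
turn(tool) -0.0
shift mm [-0.5 18.8 -6.8] len 20
```

```bash
python3 -m creep '[[0,0.010,-0.005,0,0],[0,0.0104,-0.0042,0,0],[0,0.0107,-0.0032,0,0],[0,0.011,-0.0023,0,0],[0,0.0112,-0.0013,0,0],[0,0.0112,-0.0003,0,0],[0,0.0111,0.0006,0,0],[0,0.0111,0.0017,0,0],[0,0,0,0,0],[0,0,0,0,0]]'; python3 go.py -; python3 - <<'E'
from h import *
snap("side","6.png")
for k in ["bin_lid_handle"]:
  for r in spot_point(k,"side")[:1]: print(r)
E
```

```text
clock: 24.3
ee_pos: [0.6019, 0.0666, 0.2009]
eef_rot: [3.137, 0.0, 1.605]
ft_force: [2.1, 1.3, 5.2]
opening: 0.289
t 24.3 p [0.6019 0.0666 0.2009] rpy [179.8   0.   92. ] op 26.5 F [2.1 1.3 5.2] j6 -1.69
turn(tool) -0.0
{'xy': [252.0, 205.3], 'confidence': 0.3}
```

View pics/6.png

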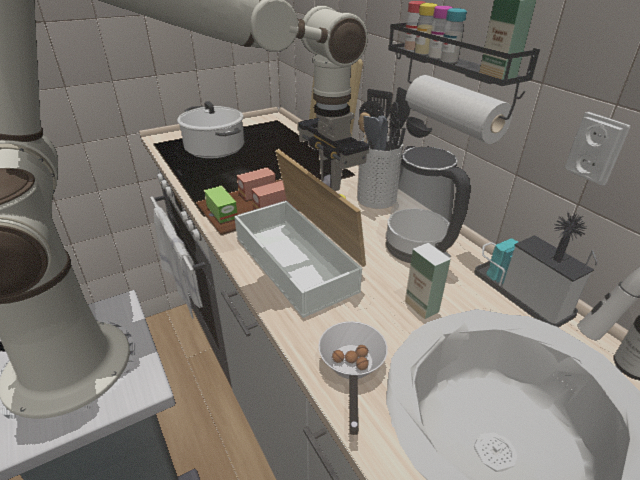

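The lid stands about 80° open and the bin is empty. The cartons are on the board. Next I'll check the wrist's height under the cabinets.

```bash
python3 - <<'E'
from h import *
for px in [(335,8),(300,35),(255,5)]:
    o,d=ray("side",px)
    for yy in (.03,.066,.1): 
        t=(yy-o[1])/d[1]; print(px,(o+d*t).round(3))
E
```

```text
(335, 8) [0.582 0.03  0.553]
(335, 8) [0.604 0.066 0.547]
(335, 8) [0.626 0.1   0.542]
(300, 35) [0.512 0.03  0.515]
(300, 35) [0.531 0.066 0.508]
(300, 35) [0.549 0.1   0.501]
(255, 5) [0.433 0.03  0.565]
(255, 5) [0.448 0.066 0.561]
(255, 5) [0.462 0.1   0.556]
```

```bash
python3 -m creep '[[0,0.0109,0.0025,0,0],[0,0.0107,0.0036,0,0],[0,0.0102,0.0044,0,0],[0,0.0099,0.0053,0,0],[0,0.0093,0.0061,0,0],[0,0,0,0,0],[0,0,0,0,0]]'; python3 go.py -;  python3 -m creep '[[0,0,0,0,0.06],[0,0,0,0,0.06],[0,0,0,0,0.06],[0,0,-0.03,0,0.06],[0,0,-0.03,0,0.06],[0,0,0,0,0.06],[0,0,0,0,0.06]]'; python3 go.py 92 .649 .066 .243 .47 .066 .243
```

```text
clock: 25.28
ee_pos: [0.6528, 0.0683, 0.179]
eef_rot: [3.137, 0.0, 1.605]
ft_force: [4.6, 1.4, 5.4]
opening: 0.293
t 25.3 p [0.6528 0.0683 0.179 ] rpy [179.8   0.   92. ] op 26.9 F [4.6 1.4 5.4] j6 -1.68
turn(tool) -0.0
clock: 26.15
ee_pos: [0.6506, 0.0685, 0.236]
eef_rot: [-3.139, -0.0, 1.605]
ft_force: [0.3, 0.3, -0.0]
opening: 0.652
t 26.1 p [0.6506 0.0685 0.236 ] rpy [-179.9   -0.    92. ] op 60.0 F [ 0.3  0.3 -0. ] j6 -1.68
turn(tool) -0.0
shift mm [-2.4 -1.7 -7. ] len 8
shift mm [   6.2 -178.9   -0. ] len 179
```

```bash
python3 -m creep '[[0,0,-0.008,0,0.06],[0,0,0,0,0.06],[0,-0.045,0,0,0.06],[0,-0.045,0,0,0.06],[0,-0.05,0,0,0.06],[0,-0.05,0,0,0.06]]'; python3 -m creep '[[0,-0.01,0,10.4,0.06],[0,0,0,10.4,0.06],[0,0,0,10.4,0.06],[0,0,0,10.4,0.06],[0,0,0,10.4,0.06],[0,0,0,10.4,0.06],[0,0,0,10.4,0.06],[0,0,0,10.4,0.06],[0,0,0,10.4,0.06],[0,0,0,10.4,0.06]]';python3 -m creep '[[0,0,0,10,0.06],[0,0,0,10,0.06]]'; python3 go.py -32 .396 -.348 .24; python3 - <<'E'
from h import *
c=camera("side");camera("top")
for k in ["scoop_mouth","scoop_grip","bin_lid_handle"]:
 for cam in ["top","side"]:
  for r in spot_point(k,cam)[:2]: print(k,cam,round(r["confidence"],2),at(cam,r["xy"],.045 if "mouth" in k else .038).round(3))
E
```

```text
clock: 26.9
ee_pos: [0.4598, 0.0619, 0.2454]
eef_rot: [-3.141, 0.0, 1.605]
ft_force: [-0.0, -0.7, 0.7]
opening: 0.655
clock: 28.15
ee_pos: [0.4513, 0.0616, 0.2455]
eef_rot: [3.142, 0.0, -0.216]
ft_force: [0.7, -0.6, -0.5]
opening: 0.657
clock: 28.4
ee_pos: [0.4513, 0.0616, 0.2455]
eef_rot: [3.141, 0.0, -0.565]
ft_force: [-0.8, -1.2, 0.1]
opening: 0.653
t 28.4 p [0.4513 0.0616 0.2455] rpy [180.    0.  -32.4] op 60.0 F [-0.8 -1.2  0.1] j6 0.43
turn(tool) -0.4
shift mm [170.2 376.7   5.5] len 413
scoop_mouth top 0.91 [ 0.462 -0.26   0.045]
scoop_mouth top 0.49 [ 0.468 -0.277  0.045]
scoop_mouth side 0.62 [ 0.462 -0.258  0.045]
scoop_grip top 0.68 [ 0.398 -0.369  0.038]
scoop_grip top 0.55 [0.665 0.13  0.038]
scoop_grip side 0.8 [ 0.397 -0.361  0.038]
bin_lid_handle top 0.96 [0.686 0.076 0.038]
bin_lid_handle side 0.81 [0.8   0.274 0.038]
```

```bash
python3 go.py -31.5 .405 -.353 .15; python3 -m creep '[[0.0167,0.0387,0.0095,0,0.05],[0.0167,0.0387,0.0095,0,0.05],[0.0167,0.0387,0.0095,0,0.05],[0.0167,0.0387,0.0095,0,0.05],[0.0167,0.0387,0.0095,0,0.05],[0.0167,0.0387,0.0095,0,0.05],[0.0167,0.0387,0.0095,0,0.05],[0.0167,0.0387,0.0095,0,0.05],[0.0167,0.0387,0.0095,0,0.05],[0.0167,0.0387,0.0095,0,0.05]]';python3 -m creep '[[0,0,0,0,0.05],[0,0,0,0,0.05]]';python3 - <<'E'
from h import *
snap("wrist","7.png")
for k in ["scoop_mouth","scoop_grip"]:
  for r in spot_point(k,"wrist")[:2]: print(k,round(r["confidence"],2),np.round(r["xy"]),at("wrist",r["xy"],.045 if "mouth" in k else .038).round(3))
E
python3 go.py -31.5 .405 -.353 .041
```

```text
t 28.8 p [0.4514 0.0616 0.2457] rpy [180.   0. -32.] op 59.9 F [-0.2  0.2 -0.2] j6 0.43
turn(tool) -0.5
shift mm [177.  377.8  95.7] len 428
clock: 30.05
ee_pos: [0.3874, -0.3565, 0.1504]
eef_rot: [3.142, -0.0, -0.558]
ft_force: [0.3, 1.2, -0.3]
opening: 0.544
clock: 30.3
ee_pos: [0.3878, -0.3545, 0.1506]
eef_rot: [-3.141, 0.001, -0.559]
ft_force: [-0.3, -0.8, -0.3]
opening: 0.543
scoop_mouth 0.67 [339.  64.] [ 0.463 -0.259  0.045]
scoop_grip 0.59 [336. 246.] [ 0.397 -0.365  0.038]
t 30.4 p [ 0.3882 -0.3541  0.151 ] rpy [-180.    -0.   -31.9] op 50.1 F [1.2 0.6 0.1] j6 -0.41
turn(tool) -0.4
shift mm [ 13.8  -9.7 110. ] len 111
```

View pics/7.png

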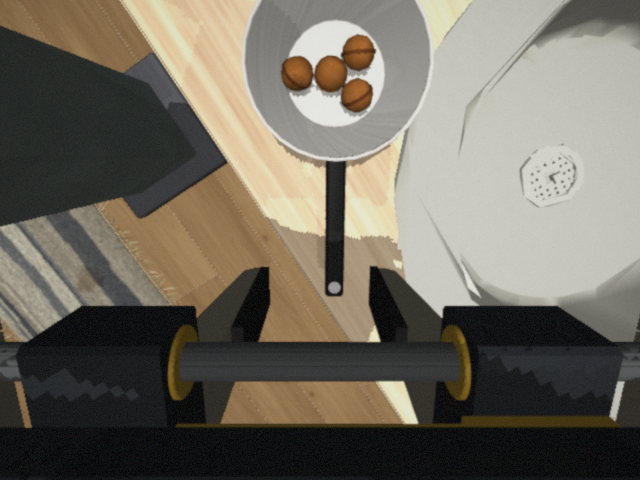

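The wrist view shows four walnuts in the cup at (330,70). The handle runs nearly straight from (335,160) to (334,290). The measurements agree, so I'll grip.

```bash
python3 -m creep '[[0.014,-0.010,0,0,0.032],[0,0,0.04,0,0.032],[0,0,0.04,0,0.032],[0,0,0.03,0,0.032],[0,0,0,0,0.032],[0,0,0,0,0.0],[0,0,0,0,0.0],[0,0,0,0,0.0],[0,0,0,0,0.0]]'; python3 go.py -; python3 -m creep '[[0,0,-0.01,0,0],[0,0,0,0,0],[0,0,0,0,0]]';python3 -c "
from h import *
print(read_state()['moment']); snap('wrist','8.png')
for r in spot_point('scoop_mouth','side')[:1]: print(at('side',r['xy'],.055))"; python3 go.py -
```

```text
clock: 31.58
ee_pos: [0.4056, -0.355, 0.0419]
eef_rot: [3.141, -0.003, -0.559]
ft_force: [0.2, -1.4, 3.8]
opening: 0.148
t 31.6 p [ 0.4056 -0.355   0.0419] rpy [ 1.799e+02 -1.000e-01 -3.210e+01] op 13.6 F [ 0.2 -1.4  3.8] j6 -0.38
turn(tool) -0.0
clock: 31.95
ee_pos: [0.4046, -0.3537, 0.0504]
eef_rot: [-3.141, 0.001, -0.559]
ft_force: [-0.5, -0.2, -1.8]
opening: 0.151
[-0.23284287  0.27152301  0.0832397 ]
[ 0.45670941 -0.26489634  0.055     ]
t 32.0 p [ 0.4046 -0.3536  0.0503] rpy [-1.8e+02  1.0e-01 -3.2e+01] op 13.5 F [-0.4  0.2 -2.2] j6 -0.38
turn(tool) -0.0
```

View pics/8.png

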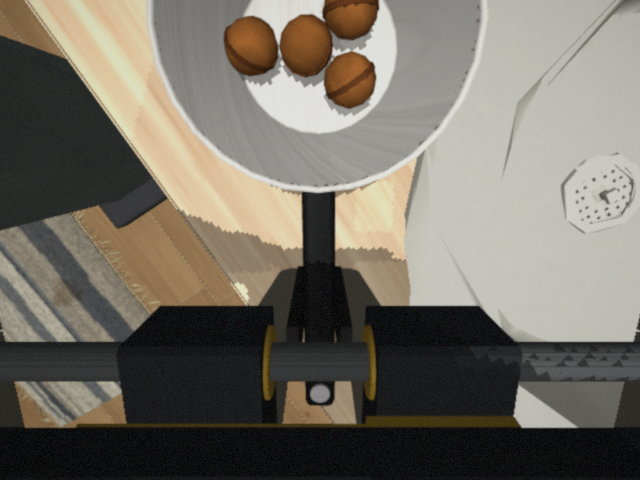

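The scoop lifts level, with Fz −2.2 N, and holds. I'll raise it, turn it and carry it over the bin.

```bash
python3 -m creep '[[0,0,-0.02,0,0],[0,0,-0.03,0,0],[0,0,-0.03,-4,0],[0,0,-0.02,-6,0],[0,0,0,-6,0],[0,0,0,0,0]]'; python3 -c "
from h import *
for c in ('side','top'):
  camera(c)
  for r in spot_point('scoop_mouth',c)[:1]: print(c,at(c,r['xy'],.155))"; python3 go.py -16 .466 .034 .15
```

```text
clock: 32.8
ee_pos: [0.4048, -0.3538, 0.1505]
eef_rot: [-3.141, 0.0, -0.281]
ft_force: [-0.3, -0.5, -2.3]
opening: 0.15
side [ 0.43453848 -0.24969307  0.155     ]
top [ 0.43627381 -0.24451598  0.155     ]
t 33.0 p [ 0.4047 -0.3537  0.1501] rpy [-180.     0.   -16.1] op 13.7 F [ 1.  -0.  -1.1] j6 -0.66
turn(tool) -0.1
shift mm [-4.790e+01 -3.896e+02  1.000e-01] len 393
```

```bash
python3 -m creep '[[-0.0024,-0.0195,0,0,0],[-0.0048,-0.039,0,0,0],[-0.0048,-0.039,0,0,0],[-0.0048,-0.039,0,0,0],[-0.0048,-0.039,0,0,0],[-0.0048,-0.039,0,0,0],[-0.0048,-0.039,0,0,0],[-0.0048,-0.039,0,0,0],[-0.0048,-0.039,0,0,0],[-0.0048,-0.039,0,0,0]]';python3 -m creep '[[-0.0024,-0.0195,0,0,0],[0,0,0,0,0],[0,0,0,0,0]]'; python3 -c "
from h import *
for c in ('side','top'):
  camera(c)
  for r in spot_point('scoop_mouth',c)[:1]: print(c,at(c,r['xy'],.155))
snap('side','9.png')"; python3 go.py -16 .466 .034 .15
```

```text
clock: 34.25
ee_pos: [0.4626, 0.0171, 0.1505]
eef_rot: [-3.141, 0.001, -0.28]
ft_force: [1.5, -0.4, -2.3]
opening: 0.15
clock: 34.62
ee_pos: [0.466, 0.034, 0.1505]
eef_rot: [3.141, 0.001, -0.28]
ft_force: [-0.2, -0.7, -2.2]
opening: 0.149
side [0.4952923 0.1307519 0.155    ]
top [0.49817197 0.14210298 0.155     ]
t 34.9 p [0.4665 0.0335 0.1507] rpy [180.    0.  -16.1] op 13.6 F [-0.1 -0.5 -1.6] j6 0.09
turn(tool) -0.1
shift mm [-0.6 -0.4  0.7] len 1
```

View pics/9.png

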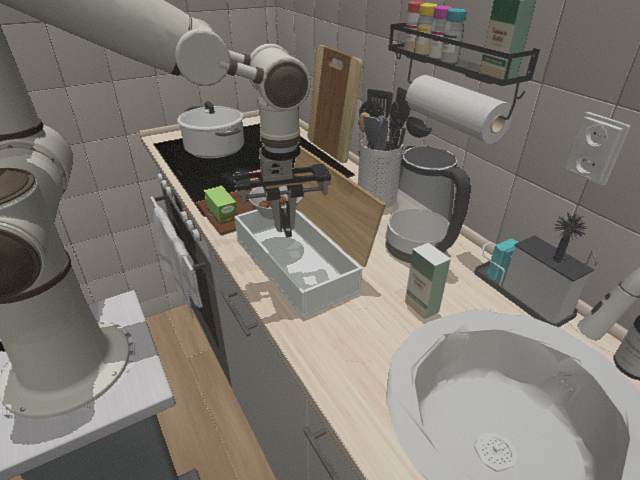

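The cup is over the bin's far-left end and the gripper is clear of the lid. I'll lower it inside and bring the rim up to the end wall.

```bash
python3 -m creep '[[0,0,0.03,0,0],[0,0,0.03,0,0],[0,0,0.025,0,0],[0,0,0.01,0,0],[0,0,0,0,0]]';python3 -m creep '[[-0.003,-0.0095,0,0,0],[-0.0015,-0.0048,0,0,0],[0,0,0,0,0]]';python3 -m creep '[[-0.0012,-0.0038,0,0,0],[-0.0012,-0.0038,0,0,0],[0,0,0,0,0]]';python3 go.py -
```

```text
clock: 35.5
ee_pos: [0.4663, 0.0339, 0.0555]
eef_rot: [3.142, 0.001, -0.28]
ft_force: [0.1, 0.3, -1.5]
opening: 0.15
clock: 35.88
ee_pos: [0.4665, 0.0496, 0.0563]
eef_rot: [-3.141, -0.001, -0.279]
ft_force: [0.7, 0.3, -1.8]
opening: 0.149
clock: 36.25
ee_pos: [0.4659, 0.056, 0.0558]
eef_rot: [3.139, -0.001, -0.279]
ft_force: [-1.9, -6.0, -1.8]
opening: 0.15
t 36.2 p [0.4659 0.056  0.0558] rpy [179.8  -0.  -16. ] op 13.8 F [-1.9 -6.  -1.8] j6 0.14
turn(tool) -0.0
```

```bash
python3 -m creep '[[-0.0006,-0.0019,-0.002,0,0],[0,0,-0.004,0,0],[0,0,-0.004,0,0]]';python3 -c "
from h import *
print(read_state()['moment'])";python3 -m creep '[[0,0,-0.006,0,0],[0,0,-0.006,0,0],[0,0,0,0,0]]';python3 -c "
from h import *
print(read_state()['moment'])
snap('top','10.png',(180,190,380,310))"
```

```text
clock: 36.62
ee_pos: [0.4656, 0.0569, 0.0657]
eef_rot: [3.137, -0.0, -0.279]
ft_force: [-1.2, -8.5, -2.1]
opening: 0.15
[-2.04436991  0.40310359 -0.04133068]
clock: 37.0
ee_pos: [0.4661, 0.0579, 0.0781]
eef_rot: [3.139, -0.001, -0.279]
ft_force: [-1.5, -5.3, -1.3]
opening: 0.15
[-1.34901843  0.34414062 -0.05544528]
```

View pics/10.png

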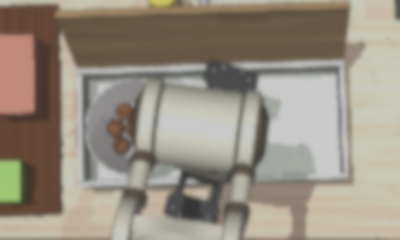

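The end wall is nearly frictionless and the rim just slides up it, still level. New plan: use the opposite end wall's rim as a lever under the bar's tail for a first tilt, then push the tilted rim against the left wall.

```bash
python3 -m creep '[[0.0006,0.002,-0.012,0,0],[0.0062,0.0193,-0.004,0,0],[0.0062,0.0193,0,0,0],[0.0062,0.0193,0,0,0],[0.0062,0.0193,0,0,0],[0.0062,0.0193,0,0,0],[0.0062,0.0193,0,0,0],[0,0,0,0,0],[0,0,0,0,0]]'; python3 go.py - ; python3 -m creep '[[0,0,0.006,0,0],[0,0,0.006,0,0],[0,0,0.003,0,0],[0,0,0,0,0]]';  python3 -m creep '[[0,0,0.004,0,0],[0,0,0.004,0,0],[0,0,0,0,0]]';python3 go.py - ; python3 -c "
from h import *
print(read_state()['moment'])
snap('side','11.png',(200,130,420,330))"
```

```text
clock: 38.17
ee_pos: [0.4697, -0.0639, 0.0939]
eef_rot: [-3.141, -0.0, -0.28]
ft_force: [0.3, 0.0, -0.9]
opening: 0.149
t 38.2 p [ 0.4697 -0.0639  0.0939] rpy [-180.   -0.  -16.] op 13.7 F [ 0.3  0.  -0.9] j6 -0.11
turn(tool) -0.0
clock: 38.67
ee_pos: [0.4693, -0.0644, 0.0783]
eef_rot: [-3.141, 0.001, -0.28]
ft_force: [0.1, 0.5, -1.0]
opening: 0.151
clock: 39.05
ee_pos: [0.4704, -0.0649, 0.0743]
eef_rot: [3.141, 0.001, -0.279]
ft_force: [-13.2, 3.7, 29.7]
opening: 0.149
t 39.0 p [ 0.4704 -0.0649  0.0743] rpy [180.   0. -16.] op 13.7 F [-13.2   3.7  29.7] j6 -0.11
turn(tool) -0.0
[ 0.50082619  2.46098686 -0.05237623]
```

View pics/11.png

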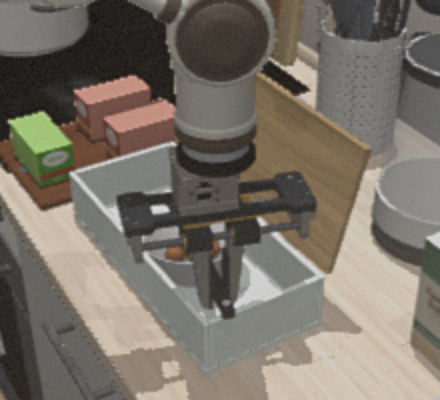

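The forces fit two contacts: the bar's tail on the rim as intended, plus the cup's cone on the hinge-side wall edge. I'll back off, shift towards the robot and retry.

```bash
python3 -m creep '[[0,0,-0.006,0,0],[0,0,-0.006,0,0],[-0.0048,0.0014,0,0,0],[0,0,0,0,0],[0,0,0.006,0,0],[0,0,0.003,0,0],[0,0,0,0,0]]';python3 go.py -; python3 -m creep '[[0,0,0.003,0,0],[0,0,0,0,0]]';python3 -m creep '[[0,0,0.003,0,0],[0,0,0,0,0]]';  python3 -c "
from h import *
print(read_state()['moment'])
camera('side')
for r in spot_point('scoop_mouth','side')[:1]: print(at('side',r['xy'],.07))
camera('top')
for r in spot_point('scoop_mouth','top')[:1]: print(at('top',r['xy'],.07))
rects('bin',.07)"
```

```text
clock: 39.98
ee_pos: [0.4649, -0.0647, 0.0746]
eef_rot: [3.142, 0.0, -0.28]
ft_force: [-3.0, 1.2, 10.5]
opening: 0.149
t 40.0 p [ 0.4649 -0.0647  0.0746] rpy [180.   0. -16.] op 13.7 F [-3.   1.2 10.5] j6 -0.12
turn(tool) -0.0
clock: 40.22
ee_pos: [0.4651, -0.0648, 0.0742]
eef_rot: [3.141, 0.002, -0.279]
ft_force: [-13.5, 4.2, 34.0]
opening: 0.146
clock: 40.48
ee_pos: [0.465, -0.0653, 0.0718]
eef_rot: [3.14, 0.002, -0.279]
ft_force: [-16.7, 2.1, 39.8]
opening: 0.15
[ 0.43634217  2.91909404 -0.24756171]
[0.48833199 0.03338405 0.07      ]
[0.49253459 0.03824282 0.07      ]
bin 0.91 [262. 220.] c [0.552 0.072] s [0.259 0.372] ang 2.1 mean [0.56  0.102]
bin 0.46 [257. 187.] c [0.667 0.129] s [0.042 0.037] ang 24.0 mean [0.667 0.128]
```

```bash
python3 -m creep '[[0,0,-0.008,0,0],[0,0,-0.01,0,0],[0,0,-0.01,0,0],[0,-0.01,-0.01,0,0],[0,-0.02,-0.02,0,0],[0,-0.02,-0.02,0,0],[0,0,-0.01,0,0],[0,0,0,0,0]]';  python3 -c "
from h import *
im=camera('side')[130:300,200:400,::-1]
cv2.imwrite('pics/12.png',cv2.resize(im,None,fx=4,fy=4,interpolation=cv2.INTER_CUBIC)[:600])"; python3 go.py -
```

```text
clock: 41.72
ee_pos: [0.4784, -0.0168, 0.1561]
eef_rot: [3.141, -0.0, -0.279]
ft_force: [0.8, -0.1, -1.7]
opening: 0.15
t 41.8 p [ 0.478  -0.0169  0.1554] rpy [ 1.8e+02  1.0e-01 -1.6e+01] op 13.7 F [-0.5 -0.3 -1.7] j6 -0.01
turn(tool) -0.0
```

View pics/12.png

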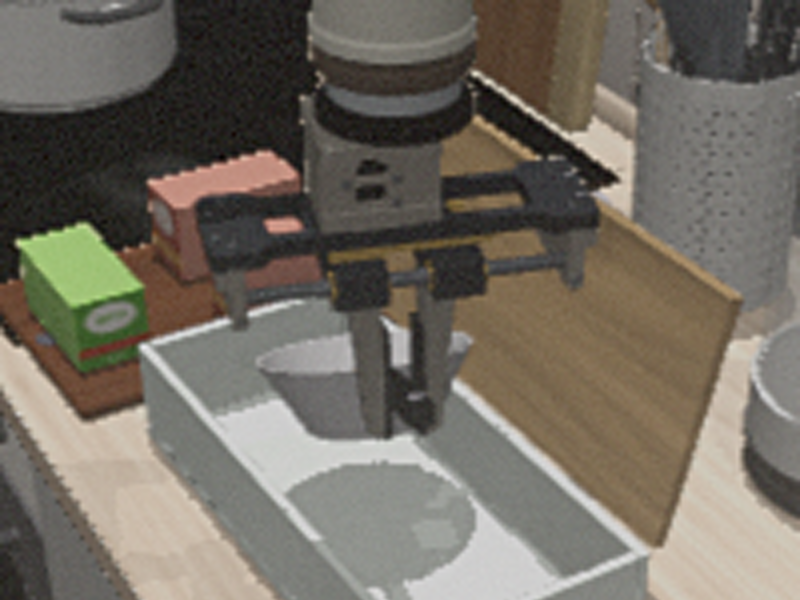

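The lever worked. The cup is now clearly tilted away from the camera: its mouth is seen edge-on at (365,350) and no interior shows. Next I'll push the lowered rim against the left wall, keeping it inside the bin.

```bash
python3 go.py - .469 .05 .145 .469 .05 .115; python3 -m creep '[[-0.0096,-0.0205,0,0,0],[-0.0096,-0.0205,0.005,0,0],[-0.0096,-0.0205,0.01,0,0],[0,0,0.013,0,0],[0,0,0.013,0,0],[0,0,0,0,0]]'; python3 go.py -; python3 -m creep '[[-0.0012,-0.0038,0,0,0],[-0.0012,-0.0038,0,0,0],[0,0,0,0,0]]';python3 -m creep '[[-0.0012,-0.0038,0,0,0],[-0.0012,-0.0038,0,0,0],[0,0,0,0,0]]';python3 -m creep '[[-0.0012,-0.0038,0,0,0],[-0.0012,-0.0038,0,0,0],[0,0,0,0,0]]'
```

```text
t 41.8 p [ 0.478  -0.0169  0.1554] rpy [ 1.8e+02  1.0e-01 -1.6e+01] op 13.7 F [-0.5 -0.3 -1.7] j6 -0.01
turn(tool) -0.0
shift mm [-27.1 -61.8  10.4] len 68
shift mm [-0. -0. 30.] len 30
clock: 42.52
ee_pos: [0.4666, 0.0498, 0.113]
eef_rot: [3.141, 0.003, -0.281]
ft_force: [-0.7, 0.8, -2.3]
opening: 0.15
t 42.5 p [0.4666 0.0498 0.113 ] rpy [180.    0.2 -16.1] op 13.8 F [-0.7  0.8 -2.3] j6 0.13
turn(tool) -0.0
clock: 42.9
ee_pos: [0.4679, 0.0587, 0.1151]
eef_rot: [-3.141, -0.001, -0.279]
ft_force: [-0.9, 0.3, -2.0]
opening: 0.15
clock: 43.28
ee_pos: [0.4675, 0.0665, 0.1148]
eef_rot: [3.141, -0.0, -0.279]
ft_force: [-0.8, -0.8, -1.5]
opening: 0.149
clock: 43.65
ee_pos: [0.4684, 0.0687, 0.1166]
eef_rot: [3.13, -0.005, -0.278]
ft_force: [-5.5, -24.5, 7.7]
opening: 0.151
```

```bash
python3 -m creep '[[0.0031,0.0095,0,0,0],[0.0031,0.0095,0.01,0,0],[0,0,0.01,0,0],[0,0,0,0,0]]'; python3 -m creep '[[0,0,0.007,0,0],[0,0,0,0,0]]'; python3 -m creep '[[0,0,0.006,0,0],[0,0,0,0,0]]'; python3 -c "
from h import *
for c in ('side','top'):
  camera(c)
  for k in ('scoop_mouth','walnut1'):
    print(c,k,[ (np.round(r['xy']),round(r['confidence'],2)) for r in spot_point(k,c)[:5]])"
```

```text
clock: 44.15
ee_pos: [0.468, 0.0544, 0.0942]
eef_rot: [-3.141, 0.0, -0.281]
ft_force: [0.5, -1.7, 1.8]
opening: 0.149
clock: 44.4
ee_pos: [0.4682, 0.0545, 0.0878]
eef_rot: [-3.141, -0.001, -0.28]
ft_force: [0.2, -2.7, 3.7]
opening: 0.154
clock: 44.65
ee_pos: [0.4681, 0.0545, 0.0817]
eef_rot: [-3.141, -0.0, -0.28]
ft_force: [-0.3, -2.7, 3.3]
opening: 0.148
side scoop_mouth [(array([273., 222.]), 0.86)]
side walnut1 [(array([286., 230.]), 0.6), (array([269., 232.]), 0.44)]
top scoop_mouth [(array([249., 252.]), 0.7), (array([287., 223.]), 0.37)]
top walnut1 [(array([238., 250.]), 0.61), (array([248., 245.]), 0.61), (array([242., 258.]), 0.49)]
```

Lowering made the foot touch the floor, so the tilt is about 14–18°, and slip in the grip needs only about 0.5 N·m. I'll line up better with the wall, then push with the rim below the wall top.

```bash
python3 -m creep '[[0,0,-0.005,0,0],[0.0077,-0.002,0,-8,0],[0,0,0,0,0]]'; python3 go.py - .476 .0655 .087; python3 -m creep '[[-0.0008,-0.005,0,0,0],[-0.0008,-0.005,0,0,0],[0,0,0,0,0]]'; python3 -m creep '[[-0.0008,-0.005,-0.003,0,0],[-0.0008,-0.005,-0.003,0,0],[0,0,0,0,0]]'
```

```text
clock: 45.32
ee_pos: [0.4761, 0.0545, 0.0867]
eef_rot: [-3.141, -0.0, -0.142]
ft_force: [2.7, -0.2, -2.1]
opening: 0.15
t 45.3 p [0.4761 0.0545 0.0867] rpy [-180.    -0.    -8.1] op 13.8 F [ 2.7 -0.2 -2.1] j6 0.0
turn(tool) -0.0
shift mm [ -1.7 -10.9  -0.3] len 11
clock: 45.7
ee_pos: [0.4767, 0.0595, 0.088]
eef_rot: [3.131, -0.003, -0.139]
ft_force: [-0.1, -22.1, 4.0]
opening: 0.146
clock: 46.08
ee_pos: [0.4784, 0.0643, 0.0961]
eef_rot: [3.12, -0.008, -0.138]
ft_force: [-1.4, -43.0, 11.1]
opening: 0.149
```

```bash
python3 -m creep '[[0.0007,0.004,0,0,0],[0,0,0,0,0]]'; python3 -c "
from h import *
im=camera('side')[150:290,190:360,::-1]
a=cv2.resize(im,None,fx=4,fy=4,interpolation=cv2.INTER_CUBIC)
cv2.imwrite('pics/13.png',a)"
```

```text
clock: 46.32
ee_pos: [0.4773, 0.0634, 0.0947]
eef_rot: [3.128, -0.005, -0.14]
ft_force: [-0.6, -30.1, 6.3]
opening: 0.148
```

View pics/13.png

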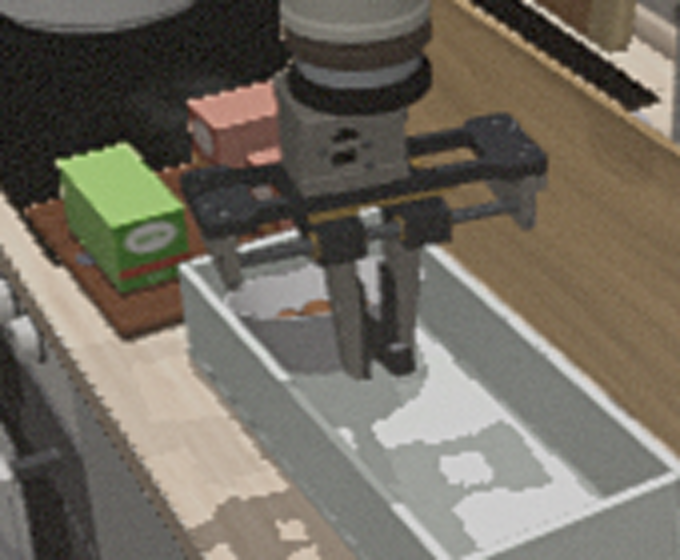

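The push hasn't tipped it. Touching the floor had undone the tilt: the walnuts at (300,310) are visible again, so the cup is nearly level. I need a higher lever, so I'll use the open lid's top edge (z≈0.21, against its stop) with the cup hanging over the bin. First I raise the scoop and turn it so the handle points away from the robot.

```bash
python3 -m creep '[[0.002,0.012,0,0,0],[0.002,0.012,-0.02,0,0],[0,0,-0.04,0,0],[0,0,-0.04,0,0],[0,0,-0.04,0,0],[0,0,-0.012,0,0]]'; python3 -m creep '[[0,0,0,-5,0],[0,0,0,-10,0],[0,0,0,-10,0],[0,0,0,-10,0],[0,0,0,-10,0],[0,0,0,-10,0],[0,0,0,-10,0],[0,0,0,-10,0],[0,0,0,-10,0],[0,0,0,-10,0]]';python3 -m creep '[[0,0,0,-4,0],[0,0,0,0,0]]';python3 go.py 92 .582 .03 .240; python3 -c "
from h import *
for c in ('side','top'):
  camera(c)
  for k in ('scoop_mouth','bin_lid_handle'):
    print(c,k,[ (np.round(r['xy']),at(c,r['xy'],.24 if k[0]=='s' else .17).round(3),round(r['confidence'],2)) for r in spot_point(k,c)[:2]])
r=regions_of('bin_lid','side')[0];m=r['region'];ys,xs=np.nonzero(m);print(r['confidence'])
for c in range(int(xs.min()),int(xs.max()),15):
  t=ys[xs==c]
  if len(t):
    o,d=ray('side',(c,t.min()));s=(.617-o[0])/d[0];print(c,t.min(),(o+d*s).round(3))"
```

```text
clock: 47.12
ee_pos: [0.4765, 0.0463, 0.2465]
eef_rot: [-3.141, -0.002, -0.141]
ft_force: [1.1, 0.6, -2.1]
opening: 0.149
clock: 48.38
ee_pos: [0.4749, 0.0466, 0.2424]
eef_rot: [-3.137, -0.001, 1.523]
ft_force: [-0.0, -0.2, -1.6]
opening: 0.152
clock: 48.62
ee_pos: [0.4751, 0.0465, 0.2428]
eef_rot: [-3.138, -0.001, 1.586]
ft_force: [-0.0, 0.4, -1.5]
opening: 0.15
t 48.6 p [0.4751 0.0465 0.2428] rpy [-1.798e+02 -1.000e-01  9.090e+01] op 13.8 F [-0.   0.4 -1.5] j6 -1.74
turn(tool) -1.1
shift mm [-20.2 106.3   2.8] len 108
side scoop_mouth [(array([236., 202.]), array([0.357, 0.008, 0.24 ]), 0.68)]
side bin_lid_handle [(array([345., 183.]), array([0.653, 0.083, 0.17 ]), 0.61)]
top scoop_mouth [(array([285., 224.]), array([0.545, 0.055, 0.24 ]), 0.68)]
top bin_lid_handle [(array([281., 184.]), array([0.653, 0.07 , 0.17 ]), 0.67), (array([151., 230.]), array([0.541, 0.375, 0.17 ]), 0.36)]
0.57
287 195 [0.617 0.326 0.029]
302 173 [0.617 0.23  0.141]
317 161 [0.617 0.152 0.207]
332 167 [0.617 0.084 0.22 ]
347 178 [0.617 0.022 0.219]
362 188 [ 0.617 -0.035  0.221]
377 198 [ 0.617 -0.088  0.223]
```

```bash
python3 -m creep '[[-0.004,0.022,0,0,0],[-0.004,0.022,0,0,0],[-0.004,0.022,0,0,0],[-0.004,0.022,0,0,0],[-0.004,0.0185,0,0,0],[0,0,0,0,0],[0,0,0,0,0]]'; python3 -m creep '[[0,0,0.006,0,0],[0,0,0.004,0,0],[0,0,0.004,0,0]]';python3 -m creep '[[0,0,0.004,0,0],[0,0,0,0,0]]';python3 -m creep '[[0,0,0.004,0,0],[0,0,0,0,0]]';python3 -m creep '[[0,0,0.004,0,0],[0,0,0,0,0]]'
```

```text
clock: 49.85
ee_pos: [0.5825, 0.028, 0.2445]
eef_rot: [-3.141, -0.0, 1.588]
ft_force: [0.3, -0.3, -2.3]
opening: 0.146
clock: 50.22
ee_pos: [0.5827, 0.028, 0.2303]
eef_rot: [-3.141, -0.0, 1.588]
ft_force: [0.6, 0.2, -1.4]
opening: 0.146
clock: 50.48
ee_pos: [0.5828, 0.0279, 0.2262]
eef_rot: [-3.141, -0.0, 1.588]
ft_force: [0.5, 0.1, -1.8]
opening: 0.147
clock: 50.72
ee_pos: [0.5828, 0.0279, 0.2223]
eef_rot: [-3.141, -0.0, 1.588]
ft_force: [-1.0, -0.2, -2.0]
opening: 0.153
clock: 50.98
ee_pos: [0.5828, 0.0279, 0.2183]
eef_rot: [-3.141, -0.0, 1.588]
ft_force: [-0.2, 0.1, -2.4]
opening: 0.147
```

```bash
python3 -m creep '[[0,0,0.004,0,0],[0,0,0,0,0]]';python3 -m creep '[[0,0,0.004,0,0],[0,0,0,0,0]]';python3 -m creep '[[0,0,0.004,0,0],[0,0,0,0,0]]';python3 -m creep '[[0,0,0.004,0,0],[0,0,0,0,0]]'
```

```text
clock: 51.22
ee_pos: [0.5832, 0.0278, 0.2148]
eef_rot: [3.141, 0.0, 1.588]
ft_force: [0.8, -0.3, -0.8]
opening: 0.15
clock: 51.48
ee_pos: [0.5836, 0.0278, 0.2112]
eef_rot: [3.14, 0.0, 1.588]
ft_force: [0.6, -0.1, 2.0]
opening: 0.149
clock: 51.72
ee_pos: [0.5829, 0.0278, 0.2065]
eef_rot: [-3.141, 0.0, 1.588]
ft_force: [1.8, -0.3, 3.4]
opening: 0.147
clock: 51.98
ee_pos: [0.5824, 0.0279, 0.2019]
eef_rot: [-3.14, -0.0, 1.588]
ft_force: [0.1, 0.7, 1.1]
opening: 0.148
```

```bash
python3 -m creep '[[0,0,0.004,0,0],[0,0,0,0,0]]';python3 -m creep '[[0,0,0.004,0,0],[0,0,0,0,0]]';python3 -c "
from h import *
im=camera('side')[90:270,180:400,::-1]
a=cv2.resize(im,None,fx=3.3,fy=3.3,interpolation=cv2.INTER_CUBIC)
cv2.imwrite('pics/14.png',a)"
```

```text
clock: 52.22
ee_pos: [0.5825, 0.0279, 0.1979]
eef_rot: [-3.14, -0.0, 1.588]
ft_force: [-0.3, -0.5, 1.1]
opening: 0.147
clock: 52.48
ee_pos: [0.5829, 0.0278, 0.1943]
eef_rot: [-3.141, -0.0, 1.588]
ft_force: [-0.2, -0.5, 1.3]
opening: 0.149
```

View pics/14.png

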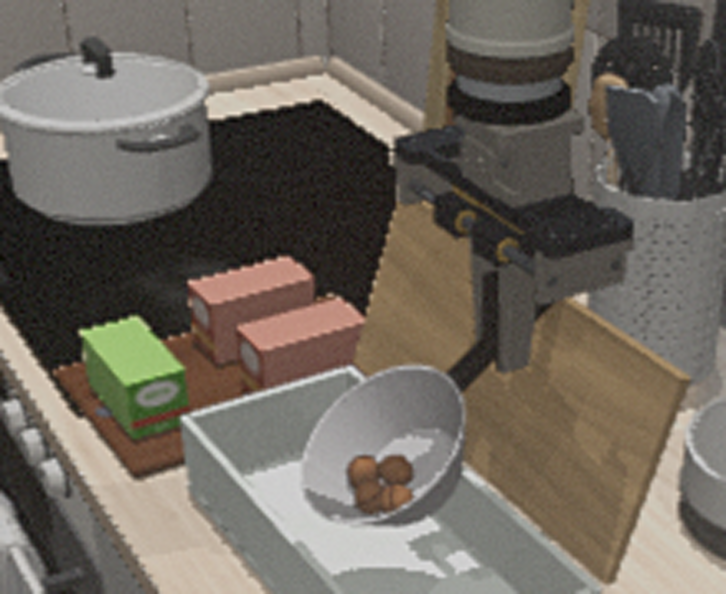

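The lever works well: the cup hangs at about 40° over the bin, with the four walnuts at (380,480) still in it and the tail on the lid edge. I'll carry on.

```bash
python3 -m creep '[[0,0.004,0.002,0,0],[0,0.004,0.002,0,0],[0,0,0.003,0,0],[0,0,0,0,0]]';python3 -m creep '[[0,0.002,0.004,0,0],[0,0.002,0.004,0,0],[0,0,0,0,0]]';python3 -c "
from h import *
camera('side')
print([ (np.round(r['xy']),round(r['confidence'],2)) for r in spot_in('walnut1','side')[:6]])
print([ (np.round(r['xy']),round(r['confidence'],2)) for r in spot_point('scoop_mouth','side')[:6]])"
```

```text
clock: 53.02
ee_pos: [0.5897, 0.0282, 0.1865]
eef_rot: [-3.137, -0.0, 1.588]
ft_force: [-5.0, 0.3, -1.3]
opening: 0.153
clock: 53.4
ee_pos: [0.5952, 0.0282, 0.18]
eef_rot: [3.141, -0.0, 1.588]
ft_force: [-3.6, 0.3, 3.5]
opening: 0.15
[(array([311., 242.]), 0.57), (array([314., 238.]), 0.46), (array([312., 248.]), 0.43), (array([317., 252.]), 0.43), (array([252., 180.]), 0.23)]
[(array([309., 235.]), 0.84), (array([311., 242.]), 0.36)]
```

```bash
python3 -m creep '[[0,-0.01,0,0,0],[0,-0.015,0,0,0],[0,-0.015,0,0,0],[0,-0.01,0,0,0],[0,0,0,0,0]]';python3 -m creep '[[0,-0.007,0,0,0],[0,-0.007,0,0,0]]';python3 -m creep '[[0,-0.007,-0.001,0,0],[0,-0.007,-0.001,0,0]]';python3 -m creep '[[0,-0.007,-0.001,0,0],[0,-0.007,-0.001,0,0]]';python3 -m creep '[[0,-0.007,-0.001,0,0],[0,-0.007,-0.001,0,0]]';python3 -c "
from h import *
camera('side')
print([ (np.round(r['xy']),round(r['confidence'],2)) for r in spot_in('walnut1','side')[:6]])
print([ (np.round(r['xy']),round(r['confidence'],2)) for r in spot_point('scoop_mouth','side')[:6]])"
```

```text
clock: 54.18
ee_pos: [0.5444, 0.0273, 0.1794]
eef_rot: [-3.141, -0.0, 1.587]
ft_force: [0.5, -1.0, -2.0]
opening: 0.146
clock: 54.42
ee_pos: [0.5344, 0.0267, 0.1822]
eef_rot: [3.132, 0.001, 1.587]
ft_force: [7.0, 1.1, 2.6]
opening: 0.148
clock: 54.68
ee_pos: [0.5203, 0.0264, 0.1843]
eef_rot: [3.132, 0.001, 1.587]
ft_force: [5.8, 0.2, 0.9]
opening: 0.153
clock: 54.92
ee_pos: [0.5062, 0.0261, 0.1862]
eef_rot: [3.132, 0.001, 1.587]
ft_force: [5.8, 0.4, 1.2]
opening: 0.153
clock: 55.18
ee_pos: [0.4922, 0.0259, 0.1882]
eef_rot: [3.132, 0.001, 1.587]
ft_force: [5.4, -0.3, 1.1]
opening: 0.15
[(array([292., 265.]), 0.53)]
[(array([282., 247.]), 0.92)]
```

It rotates against the front wall with only about 6 N. I'll continue to nearly vertical, then back away so the nuts can roll out.

```bash
python3 -m creep '[[0,-0.007,-0.001,0,0],[0,-0.007,-0.001,0,0],[0,-0.007,-0.001,0,0],[0,-0.007,0,0,0],[0,-0.006,0,0,0],[0,0,0,0,0]]'; python3 go.py -; python3 -m creep '[[0,0.015,-0.002,0,0],[0,0.015,0,0,0],[0,0.015,0,0,0],[0,0.01,0,0,0],[0,0,0,0,0],[0,0,0,0,0],[0,0,0,0,0],[0,0,0,0,0]]';python3 -c "
from h import *
im=camera('side')
print([ (np.round(r['xy']),round(r['confidence'],2)) for r in spot_in('walnut1','side')[:6]])
a=cv2.resize(im[90:320,190:400,::-1],None,fx=2.6,fy=2.6,interpolation=cv2.INTER_CUBIC)
cv2.imwrite('pics/15.png',a)"; python3 go.py -
```

```text
clock: 56.08
ee_pos: [0.4562, 0.0254, 0.1895]
eef_rot: [3.138, 0.001, 1.588]
ft_force: [5.0, -1.8, 0.8]
opening: 0.151
t 56.1 p [0.4562 0.0254 0.1895] rpy [1.798e+02 1.000e-01 9.100e+01] op 13.8 F [ 5.  -1.8  0.8] j6 -1.8
turn(tool) -0.0
clock: 57.08
ee_pos: [0.5098, 0.0266, 0.1908]
eef_rot: [-3.141, 0.0, 1.588]
ft_force: [-0.3, 0.1, -2.2]
opening: 0.152
[(array([289., 268.]), 0.63)]
t 57.2 p [0.5099 0.0266 0.1908] rpy [180.   0.  91.] op 14.0 F [-0.1 -0.1 -0.8] j6 -1.77
turn(tool) -0.0
```

View pics/15.png

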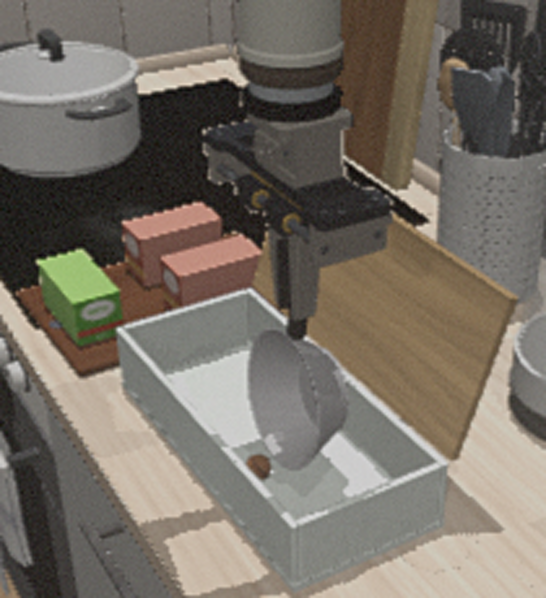

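The scoop has tipped to near vertical, with one nut visible on the bin floor at (260,467) and the others hidden by the front wall. To get it upright again, I'll first tip it part-way back by pressing its foot against the hinge-side wall, then check the nut count.

```bash
cat > nuts.py <<'E'
from h import *
def brown(cam,box):
    im=camera(cam);h=cv2.cvtColor(im,cv2.COLOR_RGB2HSV)
    m=((h[:,:,0]<15)&(h[:,:,1]>120)&(h[:,:,2]>30)&(h[:,:,2]<190)).astype(np.uint8)
    k=np.zeros_like(m);x0,y0,x1,y1=box;k[y0:y1,x0:x1]=m[y0:y1,x0:x1]
    n,l,s,c=cv2.connectedComponentsWithStats(k)
    return [(c[i].round().tolist(),int(s[i,4])) for i in range(1,n) if s[i,4]>8]
if __name__=="__main__":
    b=brown("top",(212,215,365,290))
    print([(q,n,at("top",q,.018).round(3).tolist()) for q,n in b])
    print("net",[(np.round(r["xy"]),round(r["confidence"],2)) for r in spot_in("walnut1","top")[:7]])
E
python3 -m creep '[[0,0.01,0,0,0],[0,0.008,0,0,0],[0,0.008,0,0,0],[0,0.008,0,0,0],[0,0.008,0,0,0]]'; python3 -m creep '[[0,0.008,0,0,0],[0,0.008,0,0,0],[0,0.008,0,0,0],[0,0.008,0,0,0]]'; python3 -m creep '[[0,0.008,0,0,0],[0,0.006,0,0,0],[0,0,0,0,0]]'; python3 -m creep '[[0,-0.02,-0.01,0,0],[0,-0.04,-0.03,0,0],[0,-0.05,-0.02,0,0],[0,-0.04,0,0,0],[0,-0.04,0,0,0]]';python3 nuts.py;python3 go.py -
```

```text
clock: 57.8
ee_pos: [0.5507, 0.0273, 0.1906]
eef_rot: [-3.136, 0.0, 1.588]
ft_force: [-6.7, -1.3, 4.7]
opening: 0.152
clock: 58.3
ee_pos: [0.5826, 0.028, 0.19]
eef_rot: [-3.136, -0.0, 1.588]
ft_force: [-5.5, 0.1, -0.1]
opening: 0.151
clock: 58.68
ee_pos: [0.5959, 0.0284, 0.1891]
eef_rot: [-3.134, -0.001, 1.588]
ft_force: [-6.1, 0.7, -1.2]
opening: 0.153
clock: 59.3
ee_pos: [0.4074, 0.0249, 0.2512]
eef_rot: [3.14, 0.0, 1.588]
ft_force: [-0.5, -0.2, -0.4]
opening: 0.154
[]
net [(array([294., 315.]), 0.61), (array([280., 201.]), 0.47)]
t 59.4 p [0.4058 0.0253 0.2504] rpy [-180.   -0.   91.] op 13.9 F [-0.2 -0.1 -1.3] j6 -1.82
turn(tool) -0.0
```

```bash
python3 go.py 92 .43 -.195 .25 .555 -.195 .25; python3 -m creep '[[-0.044,0.004,0,0,0],[-0.044,0.004,0,0,0],[-0.044,0.004,0,0,0],[-0.044,0.004,0,0,0],[-0.044,0.005,0,0,0],[0,0.04,0,0,0],[0,0.04,0,0,0],[0,0.045,0,0,0],[0,0,0,0,0]]';python3 nuts.py; python3 - <<'E'
from h import *
print("side",[(np.round(r["xy"]),round(r["confidence"],2)) for r in (camera("side") is not None and spot_in("walnut1","side"))[:7]])
camera("wrist");print([(np.round(r["xy"]),round(r["confidence"],2)) for r in spot_in("walnut1","wrist")[:7]])
E
python3 go.py 92 .555 -.195 .17
```

```text
t 59.4 p [0.4058 0.0253 0.2504] rpy [-180.   -0.   91.] op 13.9 F [-0.2 -0.1 -1.3] j6 -1.82
turn(tool) -1.0
shift mm [-221.    16.5    0.4] len 222
shift mm [ -4.4 124.9   0. ] len 125
clock: 60.52
ee_pos: [0.5604, -0.1927, 0.2491]
eef_rot: [-3.141, -0.001, 1.589]
ft_force: [0.7, -0.3, -1.8]
opening: 0.149
[]
net [(array([315., 272.]), 0.62), (array([301., 266.]), 0.57), (array([296., 277.]), 0.55), (array([189., 230.]), 0.5), (array([303., 276.]), 0.49)]
side []
[(array([528., 108.]), 0.94), (array([538., 133.]), 0.83), (array([504., 107.]), 0.81), (array([553., 108.]), 0.55)]
t 60.8 p [ 0.5573 -0.1928  0.2511] rpy [180.    0.   90.9] op 14.2 F [ 0.4 -0.  -1.1] j6 -2.12
turn(tool) -1.1
shift mm [-2.1 -2.4 81.1] len 81
```

All four walnuts are in the bin: the top network finds them at (296–315, 266–277) and the wrist view also finds four. Next I'll set the scoop down upright by letting its foot edge touch the worktop and rolling it back.

```bash
python3 -m creep '[[-0.001,-0.05,0.03,0,0],[-0.001,-0.053,0.03,0,0],[0,0,0.027,0,0],[0,0,0,0,0]]'; python3 go.py -; python3 -m creep '[[0,0,0.01,0,0],[0,0,0.004,0,0],[0,0,0,0,0]]'; python3 -m creep '[[0,0.016,0.008,0,0],[0,0.016,0.008,0,0],[0,0,0,0,0]]'; python3 -m creep '[[0,0.0155,0.012,0,0],[0,0.0155,0.012,0,0],[0,0,0,0,0]]';python3 go.py -
```

```text
clock: 61.32
ee_pos: [0.4529, -0.1955, 0.1622]
eef_rot: [-3.139, -0.002, 1.586]
ft_force: [0.3, 0.7, -0.7]
opening: 0.152
t 61.3 p [ 0.4529 -0.1955  0.1622] rpy [-1.798e+02 -1.000e-01  9.090e+01] op 13.9 F [ 0.3  0.7 -0.7] j6 -2.24
turn(tool) -0.0
clock: 61.7
ee_pos: [0.4552, -0.1964, 0.1499]
eef_rot: [3.141, 0.0, 1.588]
ft_force: [0.2, -0.1, -1.5]
opening: 0.149
clock: 62.08
ee_pos: [0.4897, -0.1966, 0.1361]
eef_rot: [3.137, 0.002, 1.588]
ft_force: [2.7, 0.8, 5.1]
opening: 0.153
clock: 62.45
ee_pos: [0.5232, -0.1966, 0.1136]
eef_rot: [3.131, 0.004, 1.588]
ft_force: [6.4, 2.0, 8.6]
opening: 0.151
t 62.5 p [ 0.5232 -0.1966  0.1136] rpy [179.4   0.2  91. ] op 13.9 F [6.4 2.  8.6] j6 -2.17
turn(tool) -0.0
```

```bash
python3 -m creep '[[0,0.012,0.016,0,0],[0,0.012,0.016,0,0],[0,0,0,0,0]]'; python3 -m creep '[[0,0.005,0.012,0,0],[0,0.005,0.012,0,0],[0,0,0,0,0]]'; python3 go.py -; python3 -m creep '[[0,0.002,0.006,0,0],[0,0,0.004,0,0],[0,0,0,0,0]]';python3 go.py -
```

```text
clock: 62.82
ee_pos: [0.5451, -0.1962, 0.0798]
eef_rot: [3.136, 0.004, 1.589]
ft_force: [3.2, -1.4, 5.0]
opening: 0.152
clock: 63.2
ee_pos: [0.5518, -0.1947, 0.0532]
eef_rot: [-3.141, -0.0, 1.588]
ft_force: [2.1, -1.4, 2.8]
opening: 0.149
t 63.2 p [ 0.5518 -0.1947  0.0532] rpy [-180.   -0.   91.] op 13.7 F [ 2.1 -1.4  2.8] j6 -2.13
turn(tool) -0.0
clock: 63.58
ee_pos: [0.5533, -0.1945, 0.0433]
eef_rot: [-3.141, -0.0, 1.588]
ft_force: [2.7, -0.7, 2.6]
opening: 0.149
t 63.6 p [ 0.5533 -0.1945  0.0433] rpy [-179.9   -0.    91. ] op 13.7 F [ 2.7 -0.7  2.6] j6 -2.13
turn(tool) -0.0
```

```bash
python3 -m creep '[[0,0,0.002,0,0],[0,0,0,0,0]]'; python3 -m creep '[[0,0,0.001,0,0],[0,0,0,0,0]]'; python3 -m creep '[[0,0,0,0,0.022],[0,0,0,0,0.03],[0,0,0,0,0.03],[0,0,-0.03,0,0.03],[0,0,-0.05,0,0.03],[0,0,-0.05,0,0.03],[0,0,-0.05,0,0.03],[0,-0.06,0,0,0.03],[0,0,0,0,0.03]]'; python3 - <<'E'
from h import *
for c in ("side","top","wrist"):
  camera(c)
  for k,z in (("scoop_mouth",.045),("scoop_grip",.038),("salt_mid",.072),("jar_mid",.054),("bin_lid_handle",.168)):
    for r in spot_point(k,c)[:1]: print(c,k,round(r["confidence"],2),at(c,r["xy"],z).round(3))
rects("scoop_mouth",.045,"wrist",1)
snap("side","16.png",(200,100,520,420))
E
python3 go.py -
```

```text
clock: 63.82
ee_pos: [0.5537, -0.1946, 0.0417]
eef_rot: [-3.142, -0.0, 1.587]
ft_force: [2.5, 0.0, 3.2]
opening: 0.148
clock: 64.08
ee_pos: [0.5538, -0.1947, 0.0408]
eef_rot: [3.141, 0.0, 1.588]
ft_force: [3.5, 0.3, 2.8]
opening: 0.148
clock: 65.2
ee_pos: [0.4901, -0.1944, 0.2191]
eef_rot: [-3.138, -0.002, 1.586]
ft_force: [0.5, 0.0, -0.4]
opening: 0.33
side scoop_mouth 0.9 [ 0.448 -0.201  0.045]
side scoop_grip 0.97 [ 0.577 -0.187  0.038]
side salt_mid 0.85 [ 0.674 -0.214  0.072]
top scoop_mouth 0.92 [ 0.443 -0.195  0.045]
top salt_mid 0.61 [ 0.672 -0.198  0.072]
top jar_mid 0.58 [0.657 0.123 0.054]
top bin_lid_handle 0.79 [0.661 0.06  0.168]
wrist scoop_mouth 0.57 [ 0.443 -0.195  0.045]
wrist scoop_grip 0.81 [ 0.572 -0.198  0.038]
wrist salt_mid 0.66 [ 0.672 -0.205  0.072]
scoop_mouth 0.68 [318. 172.] c [ 0.489 -0.18 ] s [0.216 0.125] ang 21.6 mean [ 0.453 -0.197]
t 66.2 p [ 0.4937 -0.1957  0.2207] rpy [180.   0.  91.] op 30.3 F [-0.7 -0.2 -0.3] j6 -2.19
turn(tool) -0.0
```

```bash
python3 go.py 92 .49 .063 .245 .656 .069 .245 .656 .069 .176; python3 -m creep '[[0,0,-0.024,-1,0.06],[0.0518,0.001,0,0,0.06],[0.0518,0.001,0,0,0.06],[0.0518,0.001,0,0,0.06],[0.0518,0.001,0,0,0.06],[0.0518,0.001,0,0,0.06],[0,0,0,0,0.06],[0,0,0,0,0.06]]'; python3 go.py 92 .656 .069 .245 .656 .069 .176
```

```text
t 66.2 p [ 0.4937 -0.1957  0.2207] rpy [180.   0.  91.] op 30.3 F [-0.7 -0.2 -0.3] j6 -2.19
turn(tool) -1.0
shift mm [258.7   5.3 -24.3] len 260
shift mm [  0.2 166.1   0. ] len 166
shift mm [ 0. -0. 69.] len 69
clock: 67.2
ee_pos: [0.4899, 0.0629, 0.2447]
eef_rot: [3.142, 0.001, 1.605]
ft_force: [-0.0, -0.5, -0.4]
opening: 0.657
t 67.2 p [0.4899 0.0629 0.2447] rpy [180.   0.  92.] op 60.4 F [-0.  -0.5 -0.4] j6 -1.72
turn(tool) -0.0
shift mm [  0.3 166.2  -0.3] len 166
shift mm [ 0. -0. 69.] len 69
```

```bash
python3 -m creep '[[0,0.03,-0.001,0,0.06],[0,0.045,0,0,0.06],[0,0.045,0,0,0.06],[0,0.046,0,0,0.06],[0,0,0,0,0.06],[0,0,0,0,0.06]]'; python3 - <<'E'
from h import *
camera("wrist")
for r in spot_point("bin_lid_handle","wrist")[:2]: print(r["confidence"],np.round(r["xy"]),at("wrist",r["xy"],.17).round(3))
E
python3 go.py 92 .656 .069 .176
```

```text
clock: 67.95
ee_pos: [0.6553, 0.0677, 0.2454]
eef_rot: [-3.141, 0.0, 1.603]
ft_force: [-0.2, 0.2, -0.2]
opening: 0.65
0.81 [315. 255.] [0.657 0.066 0.17 ]
0.6 [318. 135.] [0.581 0.066 0.17 ]
t 68.0 p [0.6551 0.0684 0.2463] rpy [180.    0.   91.9] op 59.8 F [-1.2  0.   1. ] j6 -1.68
turn(tool) -0.1
shift mm [ 0.6  0.9 70.3] len 70
```

```bash
python3 -m creep '[[0,0.001,0.03,0,0.06],[0,0,0.03,0,0.06],[0,0,0.01,0,0.06],[0,0,0,0,0],[0,0,0,0,0],[0,0,0,0,0],[0,0,0,0,0]]'; python3 -m creep '[[0,-0.0067,-0.0045,0,0],[0,-0.0067,-0.0045,0,0],[0,-0.01,-0.005,0,0],[0,-0.0101,-0.0047,0,0],[0,-0.0108,-0.0035,0,0],[0,-0.0108,-0.0026,0,0],[0,-0.0111,-0.0017,0,0],[0,-0.0111,-0.0006,0,0]]';python3 go.py -;  python3 -m creep '[[0,-0.0112,0.0003,0,0],[0,-0.0112,0.0013,0,0],[0,-0.011,0.0023,0,0],[0,-0.0107,0.0032,0,0],[0,-0.0104,0.0042,0,0],[0,-0.01,0.005,0,0],[0,0,0,0,0]]';python3 go.py -
```

```text
clock: 68.92
ee_pos: [0.6575, 0.0685, 0.177]
eef_rot: [3.14, 0.001, 1.605]
ft_force: [-0.3, -2.0, 1.8]
opening: 0.288
clock: 69.92
ee_pos: [0.5808, 0.066, 0.2056]
eef_rot: [3.136, 0.001, 1.605]
ft_force: [3.4, -2.9, 8.5]
opening: 0.292
t 69.9 p [0.5808 0.066  0.2056] rpy [1.797e+02 1.000e-01 9.200e+01] op 26.8 F [ 3.4 -2.9  8.5] j6 -1.7
turn(tool) -0.0
clock: 70.8
ee_pos: [0.5132, 0.0638, 0.1883]
eef_rot: [-3.139, 0.001, 1.605]
ft_force: [-8.3, -3.3, 14.0]
opening: 0.289
t 70.8 p [0.5132 0.0638 0.1883] rpy [-1.798e+02  1.000e-01  9.200e+01] op 26.5 F [-8.3 -3.3 14. ] j6 -1.71
turn(tool) -0.0
```

```bash
python3 -m creep '[[0,-0.0095,0.0059,0,0],[0,-0.009,0.0067,0,0],[0,-0.0084,0.0075,0,0],[0,-0.0076,0.0081,0,0],[0,-0.0071,0.0088,0,0],[0,-0.006,0.0093,0,0],[0,-0.0053,0.0099,0,0],[0,-0.0045,0.0103,0,0],[0,0,0,0,0]]';python3 go.py - .4565 .0625 .119; python3 -m creep '[[0,0,0.003,0,0],[0,0,0,0,0]]'
```

```text
clock: 71.92
ee_pos: [0.4568, 0.062, 0.1204]
eef_rot: [-3.14, 0.001, 1.605]
ft_force: [-4.3, -4.0, 8.6]
opening: 0.291
t 71.9 p [0.4568 0.062  0.1204] rpy [-179.9    0.    92. ] op 26.7 F [-4.3 -4.   8.6] j6 -1.73
turn(tool) -0.0
shift mm [ 0.5 -0.2  1.4] len 1
clock: 72.18
ee_pos: [0.4569, 0.062, 0.12]
eef_rot: [-3.138, 0.001, 1.606]
ft_force: [-14.3, -3.5, 29.7]
opening: 0.286
```

The lid is at its closed position: z 0.120 as at the start, and 30 N down gave no further travel. I'll release, move clear and take the last look.

```bash
python3 -m creep '[[0,0,0,0,0.05],[0,0,0,0,0.05],[0,0,0,0,0.05],[0,0,-0.04,0,0.05],[0,0,-0.04,0,0.05],[0,-0.05,-0.04,0,0.05],[0,-0.05,-0.04,0,0.05],[0,0,0,0,0.05],[0,0,0,0,0.05]]'; python3 - <<'E'
from h import *
a=camera("side")
for k,z in (("scoop_mouth",.045),("scoop_grip",.038),("salt_mid",.072),("jar_mid",.054),("bin_lid_handle",.1155)):
    for r in spot_point(k,"side")[:1]: print("side",k,round(r["confidence"],2),at("side",r["xy"],z).round(3))
print("nuts",[(np.round(r["xy"]),round(r["confidence"],2)) for r in spot_in("walnut1","side")[:4]])
b=camera("top")
for k,z in (("scoop_mouth",.045),("salt_mid",.072),("bin_lid_handle",.1155)):
    for r in spot_point(k,"top")[:1]: print("top",k,round(r["confidence"],2),at("top",r["xy"],z).round(3))
rects("bin_lid",.0805,"top",1);rects("carton_b_mid",.064,"top",1);rects("carton_a_mid",.072,"top",3)
cv2.imwrite("pics/17.png",np.hstack([cv2.resize(a[90:450,180:520,::-1],(400,424)),cv2.resize(b[140:340,120:480,::-1],(400,424))]))
E
python3 go.py -
```

```text
clock: 73.3
ee_pos: [0.3602, 0.059, 0.2741]
eef_rot: [-3.141, -0.0, 1.605]
ft_force: [-0.1, -0.4, 0.5]
opening: 0.542
side scoop_mouth 0.88 [ 0.449 -0.194  0.045]
side scoop_grip 0.66 [ 0.571 -0.196  0.038]
side salt_mid 0.66 [ 0.667 -0.212  0.072]
side jar_mid 0.89 [0.656 0.113 0.054]
side bin_lid_handle 0.71 [0.456 0.059 0.116]
nuts []
top scoop_mouth 0.66 [ 0.443 -0.195  0.045]
top salt_mid 0.95 [ 0.673 -0.205  0.072]
top bin_lid_handle 0.89 [0.457 0.054 0.115]
bin_lid 0.69 [284. 249.] c [0.499 0.063] s [0.152 0.341] ang 1.3 mean [0.5   0.062]
carton_b_mid 0.7 [172. 283.] c [0.426 0.35 ] s [0.114 0.055] ang 90.0 mean [0.425 0.35 ]
carton_a_mid 0.67 [189. 226.] c [0.56  0.307] s [0.103 0.061] ang 1.5 mean [0.56  0.308]
carton_a_mid 0.64 [150. 231.] c [0.557 0.402] s [0.102 0.063] ang 1.9 mean [0.556 0.403]
t 74.0 p [0.3602 0.0589 0.2751] rpy [180.   0.  92.] op 49.9 F [-1.5  0.1 -0.1] j6 -1.78
turn(tool) -0.0
```

View pics/17.png

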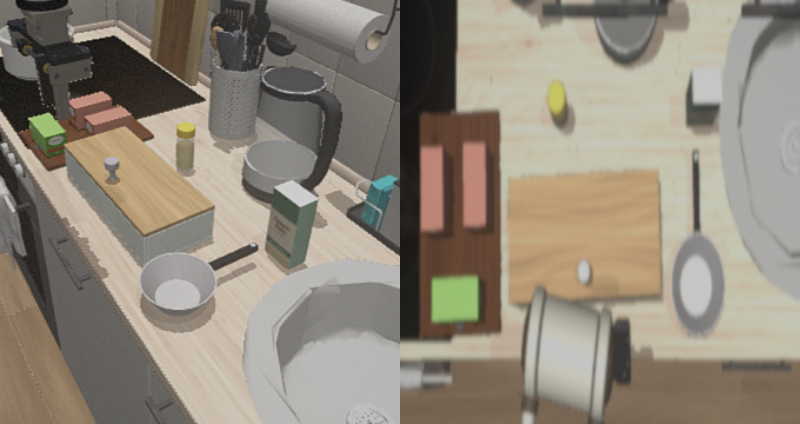

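The last look shows the lid closed and the empty scoop standing upright at (178,285). The three cartons lie flat and separate on the board, and the jar and salt carton are in place.

```bash
python3 -c "
from station import *
print(hand_in())"
```

```text
the job is handed in; nothing more can be done
None
```

The nut bin is topped up and handed in, at about 74 s of the 208 s allowed.

**What I did:**
- All three cartons went from the lid to the board, flat and side by side.
- I opened the lid by its knob to about 107°.
- The tool cannot tilt, so I tipped the scoop in the grip: first with the handle's tail levered over the open lid's edge, then with the cup pushed against the bin's front wall.
- I rolled the empty scoop back upright on the worktop between the bin and the sink, then closed the lid by the knob.

**Last checks:**
- **Lid:** the knob was back at its starting position and height, and pressing down with 30 N moved it no further.
- **Walnuts:** I counted four in the scoop at the start. With the scoop out, the top and wrist cameras each showed four in the bin. The final picture shows the scoop empty, and none were detected outside.
- **Cartons:** all three are within the board with clear gaps between them.
- **Jar and salt carton:** both stand upright, within about 1–2 cm of the first readings. That matches the scatter between the cameras, and nothing touched them as far as the pictures show.

**What did not go to plan:** two early attempts to tip the scoop inside the bin failed, pressing on it with up to about 43 N at the wrist. The end wall was too slippery for the first push, and the small tilt I got next was undone when the foot touched the bin floor. Nothing spilled.

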